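Clamp the glued end of a sugar caddy in the bench clamp

TASK

The loose end panel of the wooden sugar-packet caddy has just been glued. On the ratchet bench clamp around it, press the pawl lever down until it clicks and stays down by itself, then pump the trigger until the far jaw's rubber pad closes the joint and presses on the panel with firm but gentle pressure (about 20 N, the pad squashed about 2 mm), never hard enough to crush the wood. Finish still holding the trigger squeezed at that pressure; work the clamp only by its lever and trigger, keep off the glued caddy, and leave the bottle, mug and tongs where they are.

Things in the scene. Friction and masses are not known exactly. Their poses are not given: they have to be found in the camera images.
- clamp: One-hand bar clamp fixed to the counter: plywood board 300 x 130 x 12 mm and black head. Origin: on the counter under the head; x along the bar to the far jaw, z up. In mm: head x -34 to 34, y -15 to 15, up to z 104; fixed pistol grip x -29 to -9, y -14 to 14, z 102 to 170; near jaw's face x 42.5; toothed bar y -3 to 3, z 66 to 86, its tail reaching back to x -125 less the jaw travel.
- grip_mid (a point): Point midway between the back of the pistol grip and the front of the trigger at rest: clamp x 2, y 0, z 142 mm; axes as the clamp's. Grip and trigger together are 62 mm deep along x here at rest, about 37 mm fully squeezed. They stand free above the head (top z 104 mm), so both can be straddled from above and squeezed together along x.
- trigger: The trigger: black bent lever in front of the pistol grip (on its far-jaw side), 10 mm thick, 20 mm wide, top at z 170 mm (there its front reaches x 34 mm at rest), pivoting on a pin inside the head at clamp x 10, z 56 mm, which is this body's origin. It is pulled towards the grip (clamp -x) and springs back by itself.
- trigger_face (a point): Point on the trigger's front face, where fingers pull, at clamp x 32, y 0, z 142 mm at rest; x 7, z 145 mm fully squeezed.
- trigger_pull (a joint): Trigger angle, rad: 0 at rest, grows as squeezed, stop 0.285. Return spring 4 to 6 N at the face; jaw pressure adds about a third of itself. After about 0.03 free play it draws the bar some 27 mm per rad (6.5 to 7 mm a full stroke). Let go, it springs back and the bar drops back to the last 6 mm tooth (pawl lever up: all the way back). It takes the next tooth only if let back to under 0.02.
- pawl_lever: Pawl lever: bright steel U-shaped lever straddling the head, with a flat thumb tab 40 mm wide and about 35 mm long behind the pistol grip. It is pressed straight down. Origin: on its pin at clamp x 9, z 99 mm.
- lever_tab (a point): On the tab's upper face, 10 mm from its rear edge, halfway across. Raised at the start: clamp x -93, y 0, z 118 mm; pressed home: x -95, z 98 mm (20 mm lower). The pistol grip's back face is at x -29.
- lever_press (a joint): Pawl lever angle, rad: 0 raised (sprung up, bar free); pressed to its stop at 0.205 a spring catch snaps over it, and let go it then stays at 0.18 to 0.2. Takes up to about 9 N on the tab. Not caught, it springs up again.
- far_jaw: The toothed steel bar (6 mm wide) with the far jaw at its end: black upright block, 26 mm wide, from 2 mm above the board up to z 92 mm, its rubber pad facing the near jaw. It slides as one piece along the clamp's x, origin at the clamp's origin less the jaw travel. Not to be pushed by hand.
- jaw_travel (a joint): How far bar and far jaw are drawn towards the near jaw, m; 0 to 0.023 at the start. At about 0.0365 the pad begins to press, with caddy and panel closed up against the near jaw; beyond that the pad is squashed. With the pawl lever down, ratchet teeth hold it at multiples of 0.006 (the last before pressing: 0.036).
- jaw_pad: The far jaw's rubber pad, 34 mm wide, 36 mm high (z 17 to 53 mm), 11 mm thick. Its origin lies with far_jaw's (plus the squash); for its face use point pad_face.
- pad_face (a point): Centre of the pad's pressing face, at clamp y 0, z 35 mm, x 180 mm less the jaw travel (plus the squash).
- pad_squash (a joint): How far the rubber pad is squashed, m: 0 free; 10 N of jaw pressure per mm. The wood starts to crush at 35 N; a full trigger stroke from the 0.036 tooth would do that.
- caddy: Open wooden box for sugar packets, 90 mm long (x) 70 wide (y) 45 high, one divider, closed at its -x end, open at its +x end. Origin: centre of its underside; its +x points along the clamp's +x. It stands loose on the board (z 12 mm) 1 to 3 mm from the near jaw.
- end_panel: The caddy's glued end panel, a wooden board 11 mm thick (x), 70 wide (y), 45 high, standing on edge on the board 1 to 5 mm off the caddy's open end. Origin: centre of its underside. Closed up, its origin is 50.5 mm from the caddy's origin along the caddy's x.
- glue_bottle: Bystander: white glue bottle with orange cap, 52 mm diameter, 150 mm tall. Origin: centre of its underside.
- mug: Bystander: white mug, 80 mm diameter, 92 mm tall. Origin: centre of its underside.
- tongs: Bystander: steel pastry tongs lying flat, 250 mm long, 60 wide, 12 high. Origin: under their middle.
There are look-alikes about, which are no part of the job. Of the things like the caddy, leave any that is green, pink or turquoise; of the rest the smaller one is meant.

How it is judged:
By the outcome, as a careful person would: the job done as asked, in the order asked, and still so for the second after the job is handed in, while the arm keeps its last pose, push and grip.
It also fails if it takes over 72 s, if anything falls off the work surface, if the arm or the gripper's body presses on something with over 40 N, if the wrist force passes 120 N, or if a joint passes its speed limit or range.

ROBOT

A 6-joint arm with a two-finger parallel gripper is mounted at the origin on the work surface. World frame = base frame: x ahead of the robot, y to its left, z up, the work surface at z = 0. Lengths are in m, angles in degrees, forces in N, time in s.
With the tool pointing down it reaches from about 0.4 to 0.825 m from the base axis. Payload 7 kg.
Tool frame: the origin (TCP) lies between the finger pads; the fingertips stand 14 mm ahead of it and the grasp point (between the pads) lies 5 mm behind it (r.tips_ahead is the distance from the TCP to the fingertips, in m); z points along the fingers, y is the direction in which the jaws open and shut (so a half turn about z gives the same grasp; the last joint's range is limited). The gripper opens to 88 mm and grips with 3 to 60 N. Pads are 19 mm wide; open, the fingers measure 130 mm over their backs; the gripper's body (78 mm by 193 mm) begins 47 mm behind the grasp point.
Start: joints at [-54.941, 20.546, 0.682, 0, -70.136, -16.507], TCP at [0.215, -0.64, 0.241] pointing down, gripper open.
Joint ranges: [-176.03, 176.03], [-82.01, 121.73], [-58.28, 71.71], [-173.87, 95.51], [-174.79, -0.11], [-173.66, 173.66]. Speed limits (degrees/s): [136.94, 136.94, 172.46, 180, 180, 180].

INTERFACE

Orientations are given as [roll, pitch, yaw] about the fixed x, y, z axes, in that order (R = Rz(yaw) Ry(pitch) Rx(roll)).
In Python, from plant import r gives the robot as it stands.
- The arm moves only by the tool apply_moves, never from a script. Its arguments are lists of equal length, an entry for each row: "slide": the shift along the tool's x, y, z as a fraction of full scale, a list of three; "turn": the turn, a rotation vector about the tool's x, y, z as a fraction of full scale, a list of three; "jaw": the closure, from 0 (fully open) to 1 (shut). In form: {"slide": [[dx, dy, dz], ...], "turn": [[wx, wy, wz], ...], "jaw": [jaw, ...]}. A call has 1 to 8 rows; each row shifts and turns the commanded pose from where the row before left it, along the tool's axes as they then stand; what a row does not reach is not made up. Full scale, the value 1, is 0.1 m for a shift and 1.5 rad for a turn. A row lasts 1/10 s, in which the tool goes at most 50 mm and 8.59 degrees, less where a joint would pass 70% of its speed; a pose out of reach is approached as far as the arm can. A call with a number of a shift or a turn outside -1 to 1 is refused whole. A call with a gripper value outside its range is refused whole. The fingers move at their own pace and stop on an object; "newtons" is the grip in N (left out, the last holds). Time passes only in rows, so rows that do not move let the fingers close. It gives the time, the measured TCP pose, the force and the opening at its end, in the units of the state.
- r.get_state(): the state, without advancing time (a new reading comes with each control period).
- r.capture(name): name is "scene" or "top"; returns a dict with "pixels" (384x512x3 uint8, blue, green, red), "depth" (384x512 float32, m along the optical axis (not along the pixel's ray), 0 where there is no reading), "fx", "fy", "cx", "cy" (pixels), "rvec" (rotation vector, rad) and "tvec" (3), from world to camera coordinates, as OpenCV has them. Camera axes: x right, y down, z forward; pixel columns grow to the right and rows downward; lengths in m; the calibration is good to about 2 mm. A picture is of the moment at which its call begins.
- r.close_job(): hands the job in, once; it reports no verdict.
The state is a dict: "time_s": time; "joints": joint angles; "qd": joint speeds; "joint_torque": joint torques, N m; "tcp_pos": TCP position; "eef_rot": TCP orientation; "contact_force": force on the tool from outside, world axes, zero at the start; "moment": the same for the moment, N m; "gripper_width": finger opening in m.
Only numpy, scipy, OpenCV 4.12 (cv2) and the standard library are available. Lean on these libraries where they do the work, as an engineer would, in place of code of your own. Each camera call takes 0.05 s, during which the arm holds its last target.

## Working session

There is one attempt and no reset: what is moved stays moved. The work goes in short steps, Python scripts to look and compute and a tool call to move; the robot and the scene stay as the last step left them, time stands still between calls to the robot, and variables do not carry over. Pictures are saved under pics/ and viewed, and the job is handed in when it is done.

Besides the shell and the picture viewer there is one more tool, called after "Request:" as name(argument=value, ...) on one line, values as JSON. apply_moves: Moves the arm, as the interface text tells. Shift numbers are shares of 0.1 m and turn numbers shares of 1.5 rad, none past 1 either way. Its arguments: {"type":"object","properties":{"slide":{"type":"array"},"turn":{"type":"array"},"jaw":{"type":"array"},"newtons":{"type":"number"}},"required":["slide","turn","jaw"]}

```bash
ls; mkdir -p pics
python3 - <<'E'
from plant import r
import cv2,numpy as np,pickle
print(r.get_state(), r.tips_ahead)
for n in("scene","top"):
    c=r.capture(n); pickle.dump(c,open(n+'.pkl','wb'))
    cv2.imwrite(f'pics/{n}0.png',cv2.resize(c['pixels'],(800,600),interpolation=cv2.INTER_CUBIC))
    print(n,c['fx'],c['cx'],c['cy'],c['rvec'],c['tvec'])
E
```

```text
pics
{'time_s': 0.0, 'joints': array([-5.49404246e+01,  2.05889657e+01,  6.36449814e-01, -2.35942157e-02,
       -7.01381088e+01, -1.65064166e+01]), 'qd': array([0.00761001, 0.01626802, 0.00439764, 0.00987988, 0.00705667,
       0.03620461]), 'joint_torque': array([ 1.39874439e-03, -5.82722354e+01,  2.93060035e+01,  6.99756235e+00,
        7.08594176e-03, -2.12913192e-04]), 'tcp_pos': array([ 0.21461598, -0.63947806,  0.23965997]), 'eef_rot': array([ 1.79906807e+02, -4.48495093e-03, -1.61454871e+02]), 'contact_force': array([-0.05017997,  0.2740324 , -0.24858521]), 'moment': array([ 0.00831796, -0.0017735 , -0.00275017]), 'gripper_width': 0.08755688212653569} 0.014
scene 457.6193306779526 255.38283288537988 189.98905327313528 [ 0.90925703  2.56831619 -1.02970778] [ 0.46981118 -0.19913419  1.74121887]
top 355.75097262007256 253.85354607177112 187.89099209775256 [ 2.01425721 -2.22506763  0.22875564] [0.02074762 0.58886377 0.96375302]
```

View pics/scene0.png

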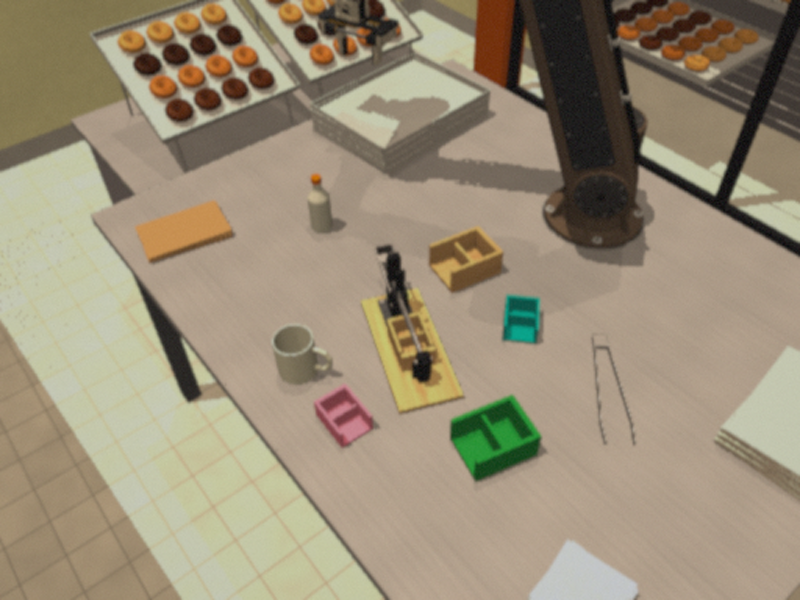

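View pics/top0.png

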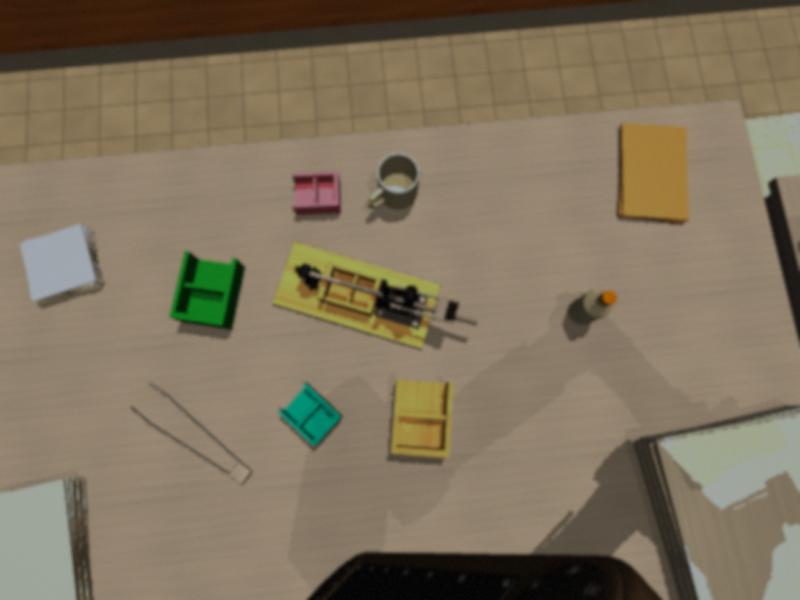

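Caddy-like things in the top view (800x600 picture):
- small wooden box in the clamp (350,290)
- larger wooden box (422,420)
- green (208,292), pink (317,193) and turquoise (311,415), all excluded

I choose the small wooden one inside the clamp. Next is a close crop.

```bash
cat > h.py <<'E'
import numpy as np,cv2
def P(c,u,v,z=None):
    R,_=cv2.Rodrigues(np.array(c['rvec'],float)); t=np.array(c['tvec'],float).ravel()
    d=np.array([(u-c['cx'])/c['fx'],(v-c['cy'])/c['fy'],1.])
    o=-R.T@t; w=R.T@d
    if z is None: return o+w*c['depth'][int(round(v)),int(round(u))]
    return o+w*(z-o[2])/w[2]
def cloud(c):
    R,_=cv2.Rodrigues(np.array(c['rvec'],float)); t=np.array(c['tvec'],float).ravel()
    v,u=np.mgrid[:384,:512]; D=c['depth']
    X=np.stack([(u-c['cx'])/c['fx']*D,(v-c['cy'])/c['fy']*D,D],-1)
    return (X-t)@R
def proj(c,p):
    return cv2.projectPoints(np.array(p,float).reshape(-1,3),np.array(c['rvec'],float),np.array(c['tvec'],float),np.array([[c['fx'],0,c['cx']],[0,c['fy'],c['cy']],[0,0,1]]),None)[0].reshape(-1,2)
E
python3 - <<'E'
import pickle,cv2
c=pickle.load(open('top.pkl','rb'));im=c['pixels'][145:235,165:315]
cv2.imwrite('pics/topc.png',cv2.resize(im,(800,480),interpolation=cv2.INTER_CUBIC))
c=pickle.load(open('scene.pkl','rb'));im=c['pixels'][145:270,215:315]
cv2.imwrite('pics/scc.png',cv2.resize(im,(480,600),interpolation=cv2.INTER_CUBIC))
E
```

```text
(no output)
```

View pics/topc.png

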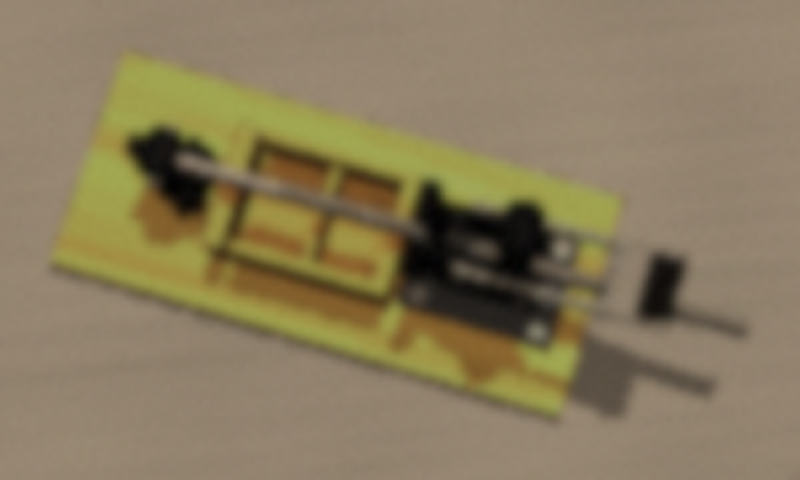

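View pics/scc.png

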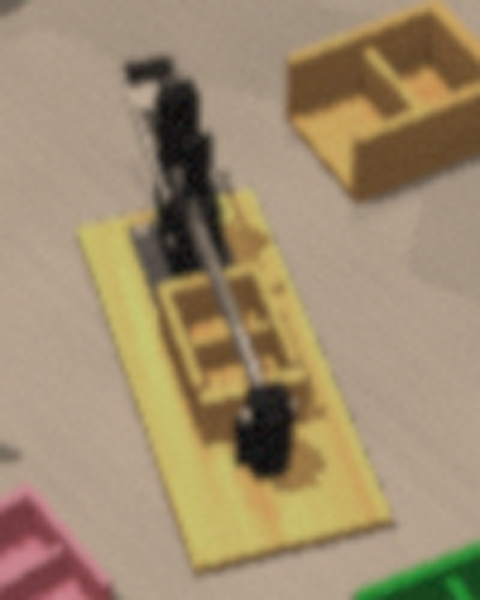

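The crop shows the small wooden box inside the clamp, with the far jaw at crop (170,165), pistol grip (523,230) and pawl tab (663,285). Now the clamp pose.

Run:
```python
import pickle,cv2,numpy as np
from h import *
c=pickle.load(open('top.pkl','rb'))
f=lambda u,v:(165+(u+.5)/5.3333-.5,145+(v+.5)/5.3333-.5)
K=[P(c,*f(*p),z=.012) for p in((128,52),(622,198),(558,415),(52,265))]
for k in K: print(k.round(4))
ax=(K[1]-K[0]+K[2]-K[3]); print('board axis (far->near)',np.degrees(np.arctan2(ax[1],ax[0])),np.linalg.norm(ax)/2, np.linalg.norm(K[0]-K[3]),np.linalg.norm(K[1]-K[2]))
print('board ctr',np.mean(K,0))
print('tab',P(c,*f(663,285),z=.118),P(c,*f(663,285)))
print('grip',P(c,*f(523,205),z=.17))
for n in('top','scene'):
    c=pickle.load(open(n+'.pkl','rb'));X=cloud(c)
    b=np.mean(K,0)
    m=(np.hypot(X[...,0]-b[0],X[...,1]-b[1])<.3)&(X[...,2]>.108)&(X[...,2]<.19)&(c['depth']>0)
    Q=X[m]; np.save(n+'q.npy',Q); print(n,len(Q)); 
    h=Q[Q[:,2]>.16]; print(len(h),h.mean(0) if len(h) else '', h.min(0),h.max(0))
```

```text
[0.7219 0.1498 0.012 ]
[ 0.6084 -0.1232  0.012 ]
[ 0.4896 -0.0737  0.012 ]
[0.6017 0.2002 0.012 ]
board axis (far->near) -112.41643799656362 0.29582222689626153 0.1303249178409513 0.1286633763953213
board ctr [0.6053779  0.03828004 0.012     ]
tab [ 0.53909327 -0.12749568  0.118     ] [ 0.53896012 -0.1273967   0.11881672]
grip [ 0.57605982 -0.05879776  0.17      ]
top 395
107 [ 0.57131787 -0.04377165  0.16870976] [ 0.55313832 -0.06715514  0.1611552 ] [ 0.59478118 -0.00582799  0.17476938]
scene 325
80 [ 0.57572372 -0.03858577  0.16762877] [ 0.55618268 -0.0701808   0.16010293] [ 0.59577535 -0.00488429  0.17394941]
```

Run:
```python
import numpy as np
for n in('top','scene'):
    Q=np.load(n+'q.npy'); 
    for yaw in (67.6,):
        a=np.radians(yaw);e=np.array([np.cos(a),np.sin(a)]);g=np.array([-e[1],e[0]])
        o=np.array([.5789,-.0280])
        x=(Q[:,:2]-o)@e;y=(Q[:,:2]-o)@g
        h=Q[:,2]>.163
        H=np.histogram(x[h]*1e3,np.arange(-60,60,4)); print(n,[(int(b),int(k)) for k,b in zip(*H) if k])
        for lo,hi in((-.045,0),(.01,.05)):
            m=h&(x>lo)&(x<hi); print('x',np.percentile(x[m],[3,50,97])*1e3,'y',np.percentile(y[m],[3,50,97])*1e3)
        t=(Q[:,2]>.11)&(Q[:,2]<.125)&(x<-.055)&(x>-.13); print('tab',t.sum(),np.percentile(x[t],[3,50,97])*1e3,'y',np.percentile(y[t],[3,50,97])*1e3, np.median(Q[t],0))
```

```text
top [(-44, 1), (-40, 14), (-36, 17), (-32, 18), (-28, 15), (-24, 10), (12, 10), (16, 12), (20, 6)]
x [-39.49662457 -31.0368766  -21.67907312] y [-11.48635508   1.32394943  12.65459509]
x [12.86967911 17.12581342 21.59977061] y [-8.7504902   0.43749647  8.93178586]
tab 182 [-113.20504007  -97.12371699  -65.15565499] y [-18.59264546   0.39291584  18.33751885] [ 0.5410427  -0.1176382   0.11573954]
scene [(-44, 1), (-40, 4), (-36, 5), (-32, 8), (-28, 13), (-24, 9), (-20, 2), (12, 4), (16, 7), (20, 11), (24, 1)]
x [-39.18742054 -27.10526138 -19.92510091] y [-12.89335958  -1.18852679  10.4004748 ]
x [12.96698216 20.03555829 24.10583222] y [-9.30492854 -1.39294393  7.91096245]
tab 87 [-113.52223203  -99.19814815  -73.66650985] y [-19.5098967   -6.14513174  17.56824322] [ 0.5462812  -0.12104236  0.11744353]
```

Request:
apply_moves(slide=[[0,0,0],[0,0,0],[0,0,0],[0,0,0],[0,0,0],[0,0,0],[0,0,0]], turn=[[0,0,-0.095],[0,0,-0.095],[0,0,-0.095],[0,0,-0.095],[0,0,-0.095],[0,0,-0.095],[0,0,0]], jaw=[1,1,1,1,1,1,1], newtons=30)

```text
time_s: 0.8
tcp_pos: [0.2147, -0.6397, 0.2401]
eef_rot: [180.0, 0.0, -112.3]
contact_force: [0.8, -0.2, 0.1]
gripper_width: 0.0371
```

```bash
cat >> h.py <<'E'
E0=np.array([.5747,-.0382]);YAW=67.6
def cl2w(x,y,z):
    a=np.radians(YAW);return np.array([E0[0]+x*np.cos(a)-y*np.sin(a),E0[1]+x*np.sin(a)+y*np.cos(a),z])
def w2cl(p):
    a=np.radians(YAW);d=np.asarray(p)[...,:2]-E0
    return np.stack([d[...,0]*np.cos(a)+d[...,1]*np.sin(a),-d[...,0]*np.sin(a)+d[...,1]*np.cos(a),np.asarray(p)[...,2]],-1)
def go(target):
    from plant import r
    from scipy.spatial.transform import Rotation as Ro
    s=r.get_state(); R=Ro.from_euler('xyz',s['eef_rot'],degrees=True)
    d=R.inv().apply(np.array(target)-s['tcp_pos'])
    print('tool shift (units .1m)',(d*10).round(3),'rot',s['eef_rot'].round(2),'tcp cl mm',(w2cl(s['tcp_pos'])*1e3).round(1),'F',s['contact_force'].round(1),'w',s['gripper_width'])
E
python3 -c "
from h import *
go(cl2w(-.094,0,.16))
from plant import r
print(r.get_state()['joints'].round(1))"
```

```text
tool shift (units .1m) [-5.991 -1.043  0.804] rot [ 1.7997e+02  3.0000e-02 -1.1234e+02] tcp cl mm [-693.3  103.6  240.1] F [ 0.8 -0.2  0.1] w 0.03711247676050053
[-54.9  20.6   0.7  -0.  -70.1  32.6]
```

Request:
apply_moves(slide=[[-0.37,-0.065,0],[-0.37,-0.065,0],[-0.37,-0.065,0],[-0.37,-0.065,0],[-0.37,-0.065,0],[-0.37,-0.065,0],[-0.37,-0.065,0],[-0.37,-0.065,0]], turn=[[0,0,0],[0,0,0],[0,0,0],[0,0,0],[0,0,0],[0,0,0],[0,0,0],[0,0,0]], jaw=[1,1,1,1,1,1,1,1])

```text
time_s: 1.6
tcp_pos: [0.3764, -0.3848, 0.2405]
eef_rot: [180.0, 0.0, -112.7]
contact_force: [-0.1, 0.1, -0.4]
gripper_width: 0.0003
```

Request:
apply_moves(slide=[[-0.37,-0.065,0],[-0.37,-0.065,0.1],[-0.37,-0.065,0.1],[-0.37,-0.065,0.1],[-0.37,-0.065,0.1],[-0.37,-0.065,0.1],[-0.37,-0.065,0.1],[0,0,0]], turn=[[0,0,0],[0,0,0],[0,0,0],[0,0,0],[0,0,0],[0,0,0],[0,0,0],[0,0,0]], jaw=[1,1,1,1,1,1,1,1])

```text
time_s: 2.4
tcp_pos: [0.5181, -0.1613, 0.179]
eef_rot: [179.9, -0.0, -112.6]
contact_force: [-0.3, -0.6, 0.1]
gripper_width: -0.0
```

```bash
python3 -c "
from h import *
go(cl2w(-.094,0,.142))
from plant import r
for n in('top','scene'):
    c=r.capture(n)
    p=proj(c,cl2w(-.05,0,.1))[0].astype(int);q=c['pixels'][p[1]-45:p[1]+45,p[0]-60:p[0]+60]
    cv2.imwrite('pics/%s1.png'%n,cv2.resize(q,(800,600),interpolation=cv2.INTER_CUBIC))
"
```

```text
tool shift (units .1m) [-0.414 -0.054  0.37 ] rot [ 1.7990e+02 -2.0000e-02 -1.1255e+02] tcp cl mm [-135.4    5.4  179. ] F [-0.3 -0.6  0.1] w -3.555978608507583e-05
```

View pics/scene1.png

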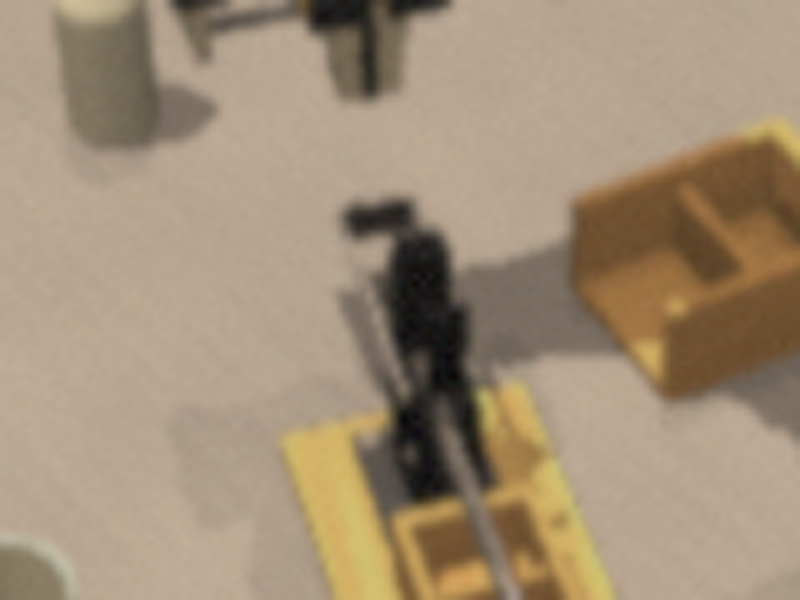

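View pics/top1.png

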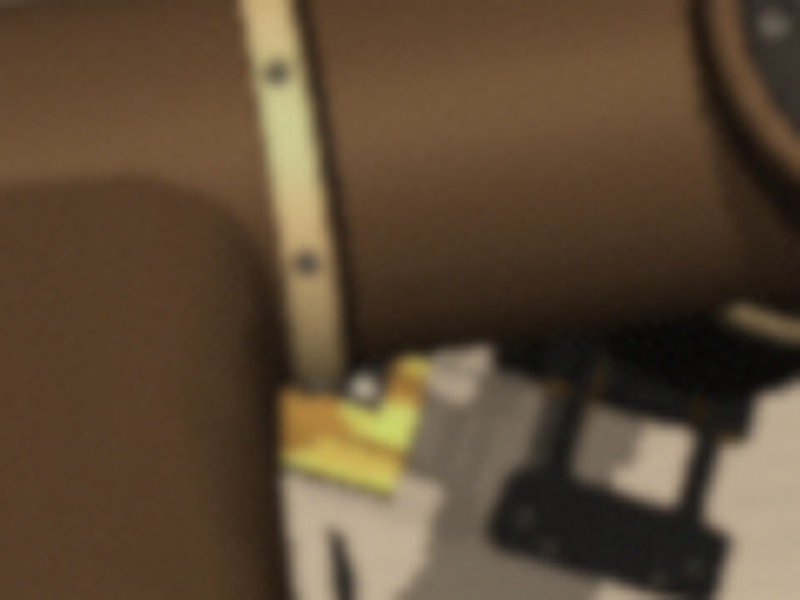

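Scene crop: closed fingertips at (368,98), raised tab at (378,217), both on the clamp's line. The top view is blocked by the arm. Next I move over the tab.

Request:
apply_moves(slide=[[-0.2,-0.027,0.05],[-0.214,-0.027,0.1],[0,0,0.15],[0,0,0.07],[0,0,0]], turn=[[0,0,0],[0,0,0],[0,0,0],[0,0,0],[0,0,0]], jaw=[1,1,1,1,1])

```text
time_s: 3.0
tcp_pos: [0.5366, -0.1289, 0.1428]
eef_rot: [179.9, -0.0, -112.6]
contact_force: [0.9, -0.4, 0.0]
gripper_width: 0.0005
```

```bash
cat >> h.py <<'E'
def shot(n,tag,cp=(-.05,0,.1),w=60):
    from plant import r
    c=r.capture(n); h=w*3//4
    p=proj(c,cl2w(*cp))[0].astype(int);q=c['pixels'][max(0,p[1]-h):p[1]+h,max(0,p[0]-w):p[0]+w]
    cv2.imwrite('pics/%s.png'%tag,cv2.resize(q,(800,600),interpolation=cv2.INTER_CUBIC)); return c
E
python3 -c "
from h import *
go(cl2w(-.095,0,.112))
shot('scene','s2')
"
```

```text
tool shift (units .1m) [-0.034 -0.007  0.308] rot [ 1.799e+02 -5.000e-02 -1.126e+02] tcp cl mm [-98.4   0.7 142.8] F [ 0.9 -0.4  0. ] w 0.0005434672504911853
```

View pics/s2.png

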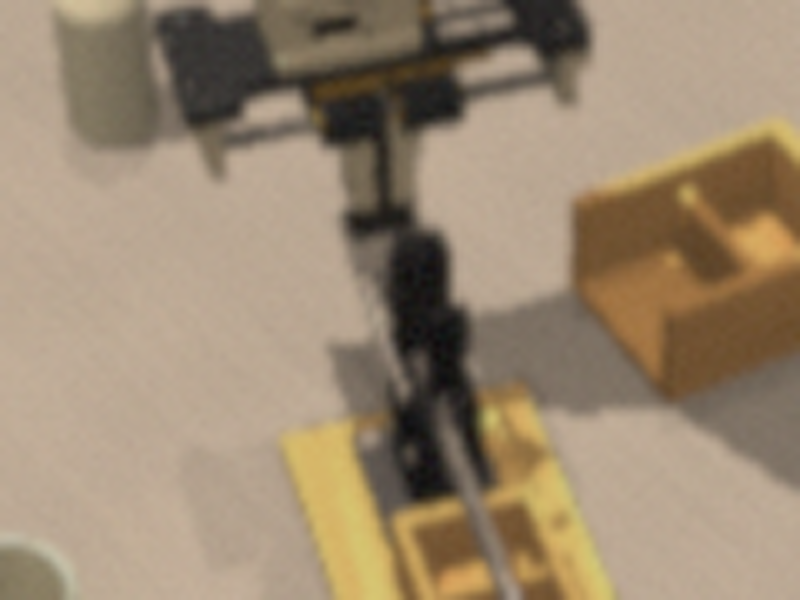

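The fingertips at (385,205) sit right over the tab at (380,220). Pressing down.

Request:
apply_moves(slide=[[-0.05,-0.007,0.05],[0,0,0.05],[0,0,0.05],[0,0,0.05],[0,0,0.03],[0,0,0]], turn=[[0,0,0],[0,0,0],[0,0,0],[0,0,0],[0,0,0],[0,0,0]], jaw=[1,1,1,1,1,1])

```text
time_s: 3.65
tcp_pos: [0.5403, -0.1238, 0.1203]
eef_rot: [180.0, -0.0, -112.5]
contact_force: [-0.9, -1.0, 1.6]
gripper_width: 0.0004
```

Request:
apply_moves(slide=[[0,0,0.03],[0,0,0.03],[0,0,0.015],[0,0,0]], turn=[[0,0,0],[0,0,0],[0,0,0],[0,0,0]], jaw=[1,1,1,1])

```text
time_s: 4.05
tcp_pos: [0.5403, -0.1237, 0.1128]
eef_rot: [180.0, 0.0, -112.5]
contact_force: [0.2, 0.4, 2.2]
gripper_width: 0.0002
```

Request:
apply_moves(slide=[[0,0,0.01],[0,0,0]], turn=[[0,0,0],[0,0,0]], jaw=[1,1])

```text
time_s: 4.25
tcp_pos: [0.5403, -0.1237, 0.112]
eef_rot: [-180.0, 0.0, -112.5]
contact_force: [-0.1, -0.2, 1.1]
gripper_width: 0.0003
```

Request:
apply_moves(slide=[[0,0,0.01],[0,0,0]], turn=[[0,0,0],[0,0,0]], jaw=[1,1])

```text
time_s: 4.45
tcp_pos: [0.5404, -0.1237, 0.1117]
eef_rot: [-180.0, 0.0, -112.4]
contact_force: [-0.6, 1.0, 7.3]
gripper_width: 0.0002
```

```bash
python3 -c "
from h import *
go(cl2w(-.095,0,.112))
shot('scene','s3',w=40)
"
```

```text
tool shift (units .1m) [ 0.029  0.009 -0.003] rot [-179.97    0.   -112.44] tcp cl mm [-92.1  -0.9 111.7] F [-0.6  1.   7.3] w 0.0002068077420318636
```

View pics/s3.png

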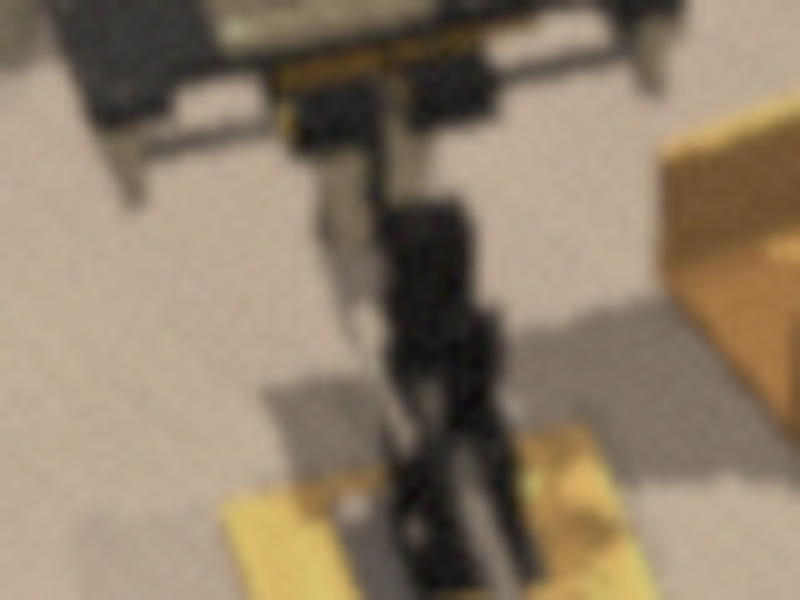

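Request:
apply_moves(slide=[[0,0,0.01],[0,0,0]], turn=[[0,0,0],[0,0,0]], jaw=[1,1])

```text
time_s: 4.7
tcp_pos: [0.5406, -0.1238, 0.1115]
eef_rot: [-179.9, 0.0, -112.4]
contact_force: [-3.1, 0.3, 13.8]
gripper_width: 0.0005
```

Request:
apply_moves(slide=[[0,0,0.005],[0,0,0]], turn=[[0,0,0],[0,0,0]], jaw=[1,1])

```text
time_s: 4.9
tcp_pos: [0.5406, -0.1238, 0.1114]
eef_rot: [-179.9, 0.0, -112.4]
contact_force: [-4.8, 2.0, 16.7]
gripper_width: 0.0003
```

Request:
apply_moves(slide=[[0,0,-0.1],[0,0,-0.3],[0,0,-0.4],[0,0,-0.4],[0,0,0]], turn=[[0,0,0],[0,0,0],[0,0,0],[0,0,0],[0,0,0]], jaw=[1,1,0,0,0])

```text
time_s: 5.4
tcp_pos: [0.543, -0.1239, 0.2355]
eef_rot: [-179.5, 0.2, -112.4]
contact_force: [-0.2, 0.2, -0.7]
gripper_width: 0.0185
```

```bash
python3 -c "
from h import *
go(cl2w(.003,0,.21))
c=shot('scene','s4',w=40)
Q=w2cl(cloud(c)); m=(Q[...,0]<-.065)&(Q[...,0]>-.11)&(abs(Q[...,1])<.022)&(Q[...,2]>.085)&(Q[...,2]<.13)
print(m.sum(),np.median(Q[m],0)*1e3,np.percentile(Q[m][:,2],[5,95]))
"
```

```text
tool shift (units .1m) [-0.943  0.036  0.258] rot [-179.5     0.18 -112.41] tcp cl mm [-91.4  -3.3 235.5] F [-0.2  0.2 -0.7] w 0.018489538574853793
65 [-90.7318857   -7.88127228  99.06685698] [0.09260756 0.1033915 ]
```

View pics/s4.png

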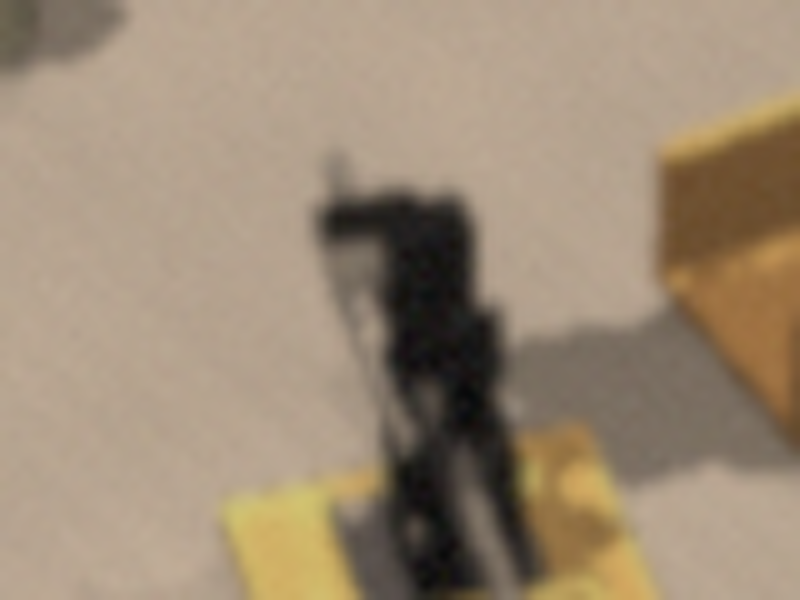

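The tab at (355,215) is now low, at z≈99 mm, so the lever stays down by itself. Turning the tool for the squeeze.

Request:
apply_moves(slide=[[0,0,0],[0,0,0],[0,0,0],[0,0,0],[0,0,0],[0,0,0],[0,0,0],[0,0,0]], turn=[[0,0,-0.095],[0,0,-0.095],[0,0,-0.095],[0,0,-0.095],[0,0,-0.095],[0,0,-0.095],[0,0,-0.095],[0,0,-0.095]], jaw=[0,0,0,0,0,0,0,0])

```text
time_s: 6.25
tcp_pos: [0.5395, -0.1236, 0.2283]
eef_rot: [179.9, 0.1, -46.8]
contact_force: [0.4, 0.1, -0.3]
gripper_width: 0.0851
```

Request:
apply_moves(slide=[[0,0,0],[0,0,0],[0,0,0],[0,0,0]], turn=[[0,0,-0.095],[0,0,-0.095],[0,0,-0.095],[0,0,0]], jaw=[0,0,0,0])

```text
time_s: 6.65
tcp_pos: [0.5396, -0.1236, 0.2284]
eef_rot: [180.0, 0.1, -22.5]
contact_force: [0.7, -0.7, 0.3]
gripper_width: 0.0873
```

```bash
python3 -c "
from h import *
import pickle
go(cl2w(.002,0,.21))
c=shot('scene','s5',cp=(.08,0,.05),w=60)
for c in (pickle.load(open('top.pkl','rb')),pickle.load(open('scene.pkl','rb')),c):
    Q=w2cl(cloud(c)); m=(Q[...,0]>.13)&(Q[...,0]<.23)&(abs(Q[...,1])<.018)&(Q[...,2]>.02)&(Q[...,2]<.11)
    q=Q[m]*1e3
    for lo,hi in((20,40),(40,60),(60,80),(80,100)):
        k=q[(q[:,2]>lo)&(q[:,2]<hi)]
        if len(k): print(lo,len(k),np.percentile(k[:,0],[2,20,50,80,98]).round(1))
"
```

```text
tool shift (units .1m) [-0.003 -0.943  0.184] rot [ 1.7997e+02  1.1000e-01 -2.2540e+01] tcp cl mm [-9.230e+01 -1.000e-01  2.284e+02] F [ 0.7 -0.7  0.3] w 0.08731531810412616
20 23 [133.8 136.9 158.2 162.5 188.9]
40 87 [136.5 140.  158.8 166.1 174.9]
60 46 [134.  140.6 168.2 175.9 192. ]
80 103 [134.3 157.7 173.4 182.6 192.5]
20 41 [144.7 148.4 180.9 187.7 196.6]
40 77 [135.7 145.  173.9 192.1 196.7]
60 55 [138.2 150.9 184.6 192.9 195.4]
80 90 [131.5 170.9 180.2 186.3 196.2]
20 40 [144.3 163.6 182.9 190.5 195.5]
40 78 [135.8 142.9 171.2 189.3 195.8]
60 55 [140.8 175.3 184.8 194.  197.7]
80 96 [130.7 161.9 179.5 187.6 194.9]
```

View pics/s5.png

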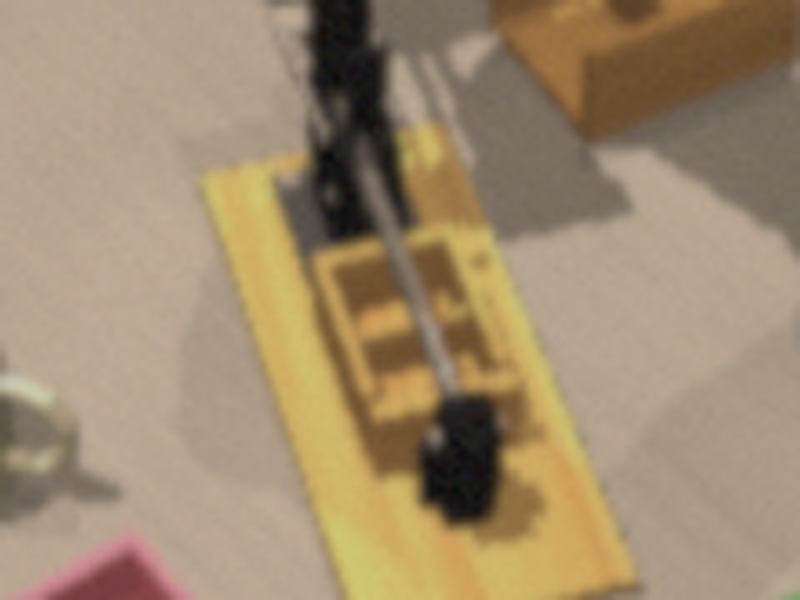

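```bash
python3 -c "
from h import *
import pickle
c=pickle.load(open('top.pkl','rb'))
f=lambda u,v:(165+(u+.5)/5.3333-.5,145+(v+.5)/5.3333-.5)
print('tail',w2cl(P(c,*f(746,331),z=.076))*1e3)
print('tab rear',w2cl(P(c,*f(682,290),z=.118))*1e3,'bar root',w2cl(P(c,*f(180,160),z=.086))*1e3)
for n in('top','scene'):
    Q=w2cl(cloud(pickle.load(open(n+'.pkl','rb'))))*1e3
    m=(abs(abs(Q[...,1])-15)<4)&(Q[...,2]>44)&(Q[...,2]<58)&(Q[...,0]>125)&(Q[...,0]<210)
    print(n,np.sort(Q[m][:,0]).round(0))
    for x in range(150,205,3): 
        p=proj(pickle.load(open(n+'.pkl','rb')),cl2w(x/1e3,0,.092))
"
python3 -c "
from h import *
import pickle
c=pickle.load(open('scene.pkl','rb'))
p=proj(c,cl2w(-.12,0,.08))[0].astype(int);q=c['pixels'][p[1]-25:p[1]+25,p[0]-33:p[0]+33]
print(p); cv2.imwrite('pics/tail.png',cv2.resize(q,(792,600),interpolation=cv2.INTER_CUBIC))
"
```

```text
tail [-146.54060817    1.68683378   76.        ]
tab rear [-106.00120387   -1.40140924  118.        ] bar root [164.84875465   1.49294491  86.        ]
top [137. 137. 137. 137. 137. 139. 140. 140. 140. 142. 142. 143. 144. 145.
 148. 158. 158. 159. 161. 161. 161. 162. 163. 164. 164. 164. 166. 166.
 167. 167. 167. 167. 168. 170. 170. 171. 174. 178.]
scene [134. 139. 142. 146. 146. 146. 147. 148. 148. 148. 155. 168. 170. 170.
 170. 170. 171. 172. 173. 174. 174. 179. 180. 181. 182. 183. 184. 184.]
[244 162]
```

View pics/tail.png

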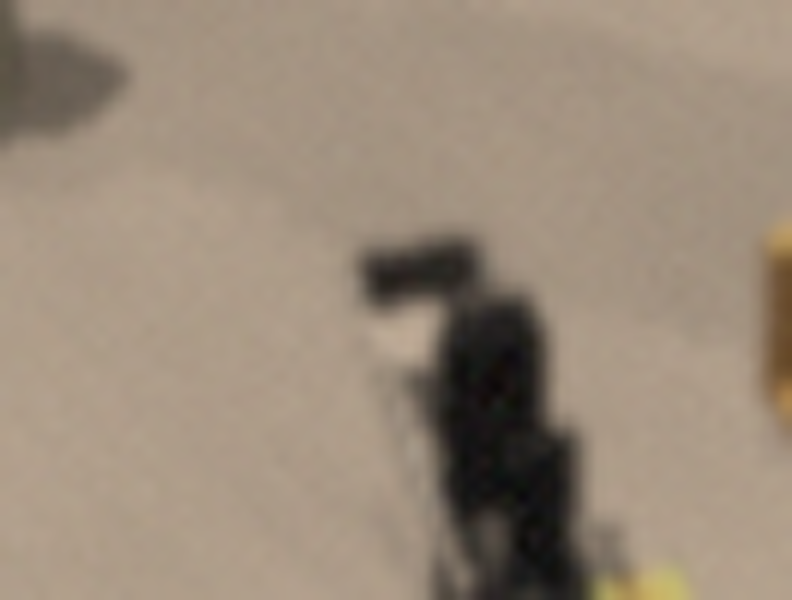

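Tail end and pad front both put the travel at about 20 mm, so the lower tooth is probably 18. Going over the grip.

Request:
apply_moves(slide=[[0,-0.31,0],[0,-0.31,0],[0,-0.32,0],[0,0,0.1],[0,0,0]], turn=[[0,0,0],[0,0,0],[0,0,0],[0,0,0],[0,0,0]], jaw=[0,0,0,0,0])

```text
time_s: 7.2
tcp_pos: [0.5755, -0.0364, 0.2176]
eef_rot: [179.9, 0.2, -22.8]
contact_force: [-0.5, -0.4, -0.4]
gripper_width: 0.0878
```

```bash
python3 -c "
from h import *
go(cl2w(.002,0,.137))
c=shot('scene','s6',cp=(0,0,.15),w=60)
"
```

```text
tool shift (units .1m) [ 0.002 -0.001  0.806] rot [ 1.7992e+02  1.7000e-01 -2.2780e+01] tcp cl mm [  2.   -0.  217.6] F [-0.5 -0.4 -0.4] w 0.08776192086226084
```

View pics/s6.png

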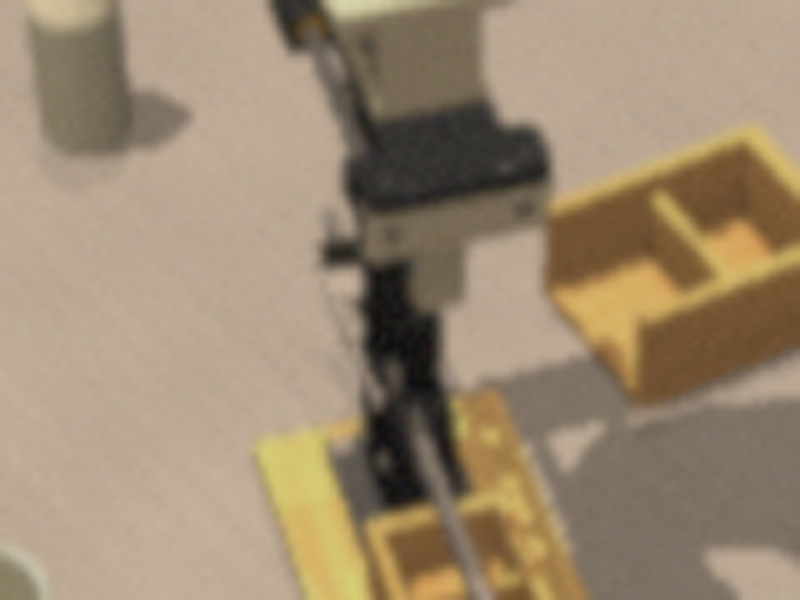

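The front finger at (435,285) lines up with the trigger. Descending.

Request:
apply_moves(slide=[[0,0,0.2],[0,0,0.1],[0,0,0.05],[0,0,0.05],[0,0,0.05],[0,0,0.05],[0,0,0]], turn=[[0,0,0],[0,0,0],[0,0,0],[0,0,0],[0,0,0],[0,0,0],[0,0,0]], jaw=[0,0,0,0,0,0,0])

```text
time_s: 7.95
tcp_pos: [0.5761, -0.037, 0.169]
eef_rot: [180.0, 0.0, -22.7]
contact_force: [0.7, -0.2, 0.2]
gripper_width: 0.0877
```

Request:
apply_moves(slide=[[0,0,0.1],[0,0,0.1],[0,0,0.1],[0,0,0],[0,0,0]], turn=[[0,0,0],[0,0,0],[0,0,0],[0,0,0],[0,0,0]], jaw=[0,0,0,0,0])

```text
time_s: 8.45
tcp_pos: [0.5763, -0.037, 0.1391]
eef_rot: [180.0, 0.0, -22.6]
contact_force: [-0.2, -0.0, 0.1]
gripper_width: 0.0872
```

```bash
python3 -c "
from h import *
go(cl2w(.002,0,.137))
"
```

```text
tool shift (units .1m) [-0.01  -0.003  0.021] rot [ 1.7996e+02  4.0000e-02 -2.2640e+01] tcp cl mm [  1.7  -1.  139.1] F [-0.2 -0.   0.1] w 0.08724144752079892
```

Request:
apply_moves(slide=[[0,0,0],[0,0,0],[0,0,0]], turn=[[0,0,0],[0,0,0],[0,0,0]], jaw=[0.23,0.23,0.23], newtons=25)

```text
time_s: 8.75
tcp_pos: [0.5767, -0.0369, 0.1399]
eef_rot: [-180.0, -0.0, -22.6]
contact_force: [0.5, 0.4, 0.1]
gripper_width: 0.0706
```

```bash
cat >> h.py <<'E'
def st():
    from plant import r
    s=r.get_state();a=np.radians(YAW);F=s['contact_force'];c=w2cl(s['tcp_pos'])*1e3;w=s['gripper_width']*1e3
    print('t %.2f cl'%s['time_s'],c.round(1),'w %.1f front %.1f back %.1f'%(w,c[0]+w/2,c[0]-w/2),'Fe %.1f Fy %.1f Fz %.1f'%(F[0]*np.cos(a)+F[1]*np.sin(a),-F[0]*np.sin(a)+F[1]*np.cos(a),F[2]))
E
python3 -c "
from h import *
st()"
```

```text
t 8.75 cl [  1.9  -1.3 139.9] w 70.6 front 37.2 back -33.4 Fe 0.6 Fy -0.3 Fz 0.1
```

Request:
apply_moves(slide=[[0,0.01,0],[0,0.01,0],[0,0,0]], turn=[[0,0,0],[0,0,0],[0,0,0]], jaw=[0.23,0.23,0.23])

```text
time_s: 9.05
tcp_pos: [0.5756, -0.0389, 0.1397]
eef_rot: [-180.0, -0.0, -22.7]
contact_force: [-0.2, 0.5, 0.0]
gripper_width: 0.0675
```

```bash
python3 -c "
from h import *
st()"
```

```text
t 9.05 cl [ -0.3  -1.1 139.7] w 67.5 front 33.5 back -34.1 Fe 0.4 Fy 0.4 Fz 0.0
```

Request:
apply_moves(slide=[[0,0.03,0],[0,0.03,0],[0,0,0]], turn=[[0,0,0],[0,0,0],[0,0,0]], jaw=[0.23,0.23,0.23])

```text
time_s: 9.35
tcp_pos: [0.5738, -0.0443, 0.14]
eef_rot: [-179.9, -0.1, -22.6]
contact_force: [1.3, 3.9, 1.9]
gripper_width: 0.0675
```

```bash
python3 -c "
from h import *
st()"
```

```text
t 9.35 cl [ -5.9  -1.5 140. ] w 67.5 front 27.8 back -39.7 Fe 4.1 Fy 0.3 Fz 1.9
```

Request:
apply_moves(slide=[[0,0.04,0],[0,0.04,0],[0,0.04,0],[0,0,0]], turn=[[0,0,0],[0,0,0],[0,0,0],[0,0,0]], jaw=[0.23,0.23,0.23,0.23])

```text
time_s: 9.75
tcp_pos: [0.5699, -0.0549, 0.1404]
eef_rot: [-179.9, -0.1, -22.6]
contact_force: [2.0, 6.6, 3.3]
gripper_width: 0.0677
```

```bash
python3 -c "
from h import *
st()"
```

```text
t 9.75 cl [-17.3  -1.9 140.4] w 67.7 front 16.5 back -51.1 Fe 6.9 Fy 0.7 Fz 3.3
```

Request:
apply_moves(slide=[[0,0.03,0],[0,0.03,0],[0,0,0]], turn=[[0,0,0],[0,0,0],[0,0,0]], jaw=[0.23,0.23,0.23])

```text
time_s: 10.05
tcp_pos: [0.5679, -0.06, 0.1405]
eef_rot: [-179.8, -0.2, -22.6]
contact_force: [1.5, 7.2, 4.9]
gripper_width: 0.0675
```

```bash
python3 -c "
from h import *
st()"
```

```text
t 10.05 cl [-22.8  -2.  140.5] w 67.5 front 10.9 back -56.5 Fe 7.2 Fy 1.4 Fz 4.9
```

Request:
apply_moves(slide=[[0,0.02,0],[0,0,0]], turn=[[0,0,0],[0,0,0]], jaw=[0.23,0.23])

```text
time_s: 10.25
tcp_pos: [0.5672, -0.0616, 0.1406]
eef_rot: [-179.8, -0.2, -22.6]
contact_force: [1.4, 7.5, 5.1]
gripper_width: 0.0677
```

```bash
python3 -c "
from h import *
st()"
```

```text
t 10.25 cl [-24.5  -2.  140.6] w 67.7 front 9.3 back -58.4 Fe 7.4 Fy 1.6 Fz 5.1
```

Request:
apply_moves(slide=[[0,0.02,0],[0,0,0]], turn=[[0,0,0],[0,0,0]], jaw=[0.23,0.23])

```text
time_s: 10.45
tcp_pos: [0.5665, -0.0634, 0.1405]
eef_rot: [-179.8, -0.2, -22.6]
contact_force: [1.4, 8.2, 5.1]
gripper_width: 0.0676
```

```bash
python3 -c "
from h import *
st()"
```

```text
t 10.45 cl [-26.4  -2.  140.5] w 67.6 front 7.4 back -60.2 Fe 8.1 Fy 1.8 Fz 5.1
```

Request:
apply_moves(slide=[[0,0.01,0],[0,0,0]], turn=[[0,0,0],[0,0,0]], jaw=[0.23,0.23])

```text
time_s: 10.65
tcp_pos: [0.5663, -0.0638, 0.1405]
eef_rot: [-179.8, -0.2, -22.6]
contact_force: [1.6, 10.4, 4.8]
gripper_width: 0.0674
```

```bash
python3 -c "
from h import *
st()"
```

```text
t 10.65 cl [-26.9  -2.  140.5] w 67.4 front 6.8 back -60.6 Fe 10.2 Fy 2.5 Fz 4.8
```

The stop is reached at front x≈7 as described, so the pose is good. Releasing to the start.

Request:
apply_moves(slide=[[0,-0.06,0],[0,-0.06,0],[0,-0.06,0],[0,-0.06,0],[0,-0.06,0],[0,0,0]], turn=[[0,0,0],[0,0,0],[0,0,0],[0,0,0],[0,0,0],[0,0,0]], jaw=[0.23,0.23,0.23,0.23,0.23,0.23])

```text
time_s: 11.25
tcp_pos: [0.5755, -0.0378, 0.1392]
eef_rot: [179.9, 0.1, -22.6]
contact_force: [0.3, 0.5, 0.3]
gripper_width: 0.0676
```

```bash
python3 -c "
from h import *
st()
c=shot('scene','s7',cp=(.08,0,.05),w=60)
Q=w2cl(cloud(c)); m=(Q[...,0]>.13)&(Q[...,0]<.23)&(abs(Q[...,1])<.018)&(Q[...,2]>.02)&(Q[...,2]<.11)
q=Q[m]*1e3
for lo,hi in((20,40),(40,60),(60,80),(80,100)):
    k=q[(q[:,2]>lo)&(q[:,2]<hi)]
    if len(k): print(lo,len(k),np.percentile(k[:,0],[2,20,50,80,98]).round(1))
"
```

```text
t 11.25 cl [  0.7  -0.6 139.2] w 67.6 front 34.5 back -33.1 Fe 0.6 Fy -0.1 Fz 0.3
20 45 [144.3 166.5 180.1 183.8 197.9]
40 70 [133.8 144.3 168.9 188.9 193.4]
60 53 [133.7 172.5 180.8 191.2 193.4]
80 88 [132.4 166.6 177.5 184.3 193.4]
```

View pics/s7.png

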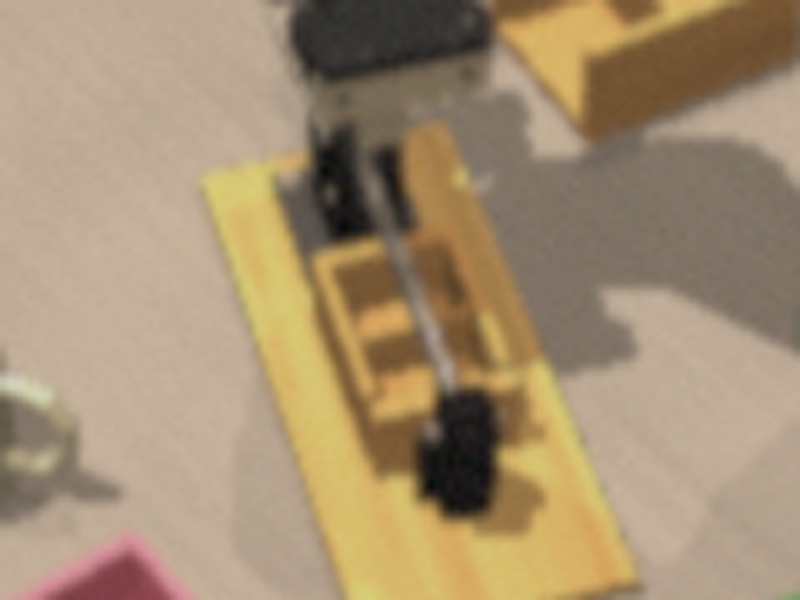

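Request:
apply_moves(slide=[[0,0.05,0],[0,0.05,0],[0,0.05,0],[0,0.05,0],[0,0.04,0],[0,0,0]], turn=[[0,0,0],[0,0,0],[0,0,0],[0,0,0],[0,0,0],[0,0,0]], jaw=[0.23,0.23,0.23,0.23,0.23,0.23])

```text
time_s: 11.9
tcp_pos: [0.5678, -0.0598, 0.1407]
eef_rot: [-179.8, -0.1, -22.7]
contact_force: [0.5, 6.2, 3.8]
gripper_width: 0.0674
```

```bash
python3 -c "
from h import *
st()"
```

```text
t 11.90 cl [-22.6  -1.8 140.7] w 67.4 front 11.1 back -56.3 Fe 5.9 Fy 1.9 Fz 3.8
```

Request:
apply_moves(slide=[[0,0.02,0],[0,0.02,0],[0,0,0]], turn=[[0,0,0],[0,0,0],[0,0,0]], jaw=[0.23,0.23,0.23])

```text
time_s: 12.2
tcp_pos: [0.5664, -0.063, 0.1406]
eef_rot: [-179.8, -0.2, -22.7]
contact_force: [1.2, 8.1, 4.7]
gripper_width: 0.0677
```

```bash
python3 -c "
from h import *
import pickle
st()
from plant import r
pickle.dump(r.capture('scene'),open('sq2.pkl','wb'))"
```

```text
t 12.20 cl [-26.1  -1.8 140.6] w 67.7 front 7.8 back -60.0 Fe 8.0 Fy 2.0 Fz 4.7
```

Request:
apply_moves(slide=[[0,0.01,0],[0,0,0]], turn=[[0,0,0],[0,0,0]], jaw=[0.23,0.23])

```text
time_s: 12.45
tcp_pos: [0.5662, -0.0637, 0.1407]
eef_rot: [-179.8, -0.2, -22.6]
contact_force: [0.8, 9.9, 5.1]
gripper_width: 0.0677
```

```bash
python3 -c "
from h import *
st()"
```

```text
t 12.45 cl [-26.8  -1.8 140.7] w 67.7 front 7.0 back -60.6 Fe 9.5 Fy 3.0 Fz 5.1
```

Request:
apply_moves(slide=[[0,-0.06,0],[0,-0.06,0],[0,-0.06,0],[0,-0.06,0],[0,-0.05,0],[0,0,0]], turn=[[0,0,0],[0,0,0],[0,0,0],[0,0,0],[0,0,0],[0,0,0]], jaw=[0.23,0.23,0.23,0.23,0.23,0.23])

```text
time_s: 13.05
tcp_pos: [0.5756, -0.0379, 0.1393]
eef_rot: [179.9, 0.1, -22.6]
contact_force: [0.3, -0.4, 0.8]
gripper_width: 0.0674
```

```bash
cat >> h.py <<'E'
def jawx(c,show=True):
    # dark points of far jaw: rear (far) face x, clamp frame
    Q=w2cl(cloud(c))*1e3; g=c['pixels'].max(-1)
    m=(Q[...,0]>155)&(Q[...,0]<215)&(abs(Q[...,1])<16)&(Q[...,2]>20)&(Q[...,2]<98)&(g<60)
    q=Q[m]; return len(q),np.median(q,0).round(1),np.percentile(q[:,0],[5,50,95]).round(1)
E
python3 -c "
from h import *
import pickle
st()
from plant import r
c=shot('scene','s8',cp=(.08,0,.05),w=60)
pickle.dump(c,open('rel2.pkl','wb'))
for n in('scene','sq2','rel2'):print(n,jawx(pickle.load(open(n+'.pkl','rb'))))
"
```

```text
t 13.05 cl [  0.6  -0.7 139.3] w 67.4 front 34.3 back -33.1 Fe -0.3 Fy -0.5 Fz 0.8
scene (148, array([186. ,  -5. ,  64.7]), array([172.2, 186. , 196.1]))
sq2 (148, array([176. ,  -4.6,  65.6]), array([162.5, 176. , 186.4]))
rel2 (152, array([177. ,  -5. ,  65.7]), array([162.4, 177. , 187.6]))
```

View pics/s8.png

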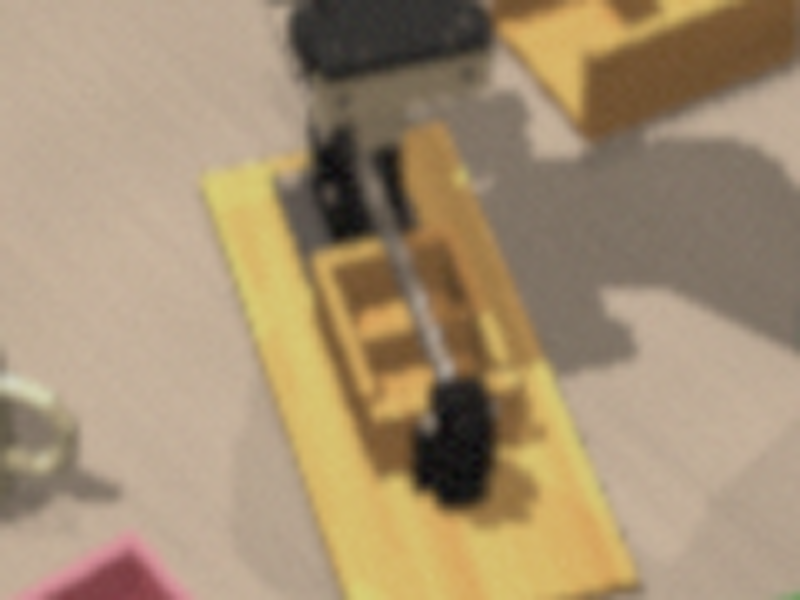

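Request:
apply_moves(slide=[[0,0.05,0],[0,0.05,0],[0,0.05,0],[0,0.05,0],[0,0.03,0],[0,0,0]], turn=[[0,0,0],[0,0,0],[0,0,0],[0,0,0],[0,0,0],[0,0,0]], jaw=[0.23,0.23,0.23,0.23,0.23,0.23])

```text
time_s: 13.7
tcp_pos: [0.5682, -0.0588, 0.1407]
eef_rot: [-179.8, -0.1, -22.7]
contact_force: [1.3, 6.2, 5.0]
gripper_width: 0.0676
```

```bash
python3 -c "
from h import *
st()"
```

```text
t 13.70 cl [-21.5  -1.9 140.7] w 67.6 front 12.3 back -55.3 Fe 6.3 Fy 1.2 Fz 5.0
```

Request:
apply_moves(slide=[[0,0.02,0],[0,0.02,0],[0,0,0]], turn=[[0,0,0],[0,0,0],[0,0,0]], jaw=[0.23,0.23,0.23])

```text
time_s: 14.0
tcp_pos: [0.567, -0.0619, 0.1407]
eef_rot: [-179.8, -0.2, -22.6]
contact_force: [1.6, 9.0, 4.6]
gripper_width: 0.0671
```

```bash
python3 -c "
from h import *
st()"
```

```text
t 14.00 cl [-24.9  -1.9 140.7] w 67.1 front 8.7 back -58.4 Fe 8.9 Fy 1.9 Fz 4.6
```

Request:
apply_moves(slide=[[0,0.015,0],[0,0,0]], turn=[[0,0,0],[0,0,0]], jaw=[0.23,0.23])

```text
time_s: 14.2
tcp_pos: [0.5665, -0.0632, 0.1407]
eef_rot: [-179.8, -0.2, -22.6]
contact_force: [1.0, 10.0, 3.7]
gripper_width: 0.0675
```

```bash
python3 -c "
from h import *
st()"
```

```text
t 14.20 cl [-26.2  -1.9 140.7] w 67.5 front 7.5 back -60.0 Fe 9.6 Fy 2.9 Fz 3.7
```

Request:
apply_moves(slide=[[0,0.006,0],[0,0,0]], turn=[[0,0,0],[0,0,0]], jaw=[0.23,0.23])

```text
time_s: 14.4
tcp_pos: [0.5664, -0.0635, 0.1407]
eef_rot: [-179.8, -0.2, -22.6]
contact_force: [1.2, 10.3, 3.9]
gripper_width: 0.067
```

Request:
apply_moves(slide=[[0,-0.06,0],[0,-0.06,0],[0,-0.06,0],[0,-0.06,0],[0,-0.05,0],[0,0,0]], turn=[[0,0,0],[0,0,0],[0,0,0],[0,0,0],[0,0,0],[0,0,0]], jaw=[0.23,0.23,0.23,0.23,0.23,0.23])

```text
time_s: 15.0
tcp_pos: [0.5755, -0.038, 0.1393]
eef_rot: [179.9, 0.1, -22.6]
contact_force: [0.4, 0.5, -0.4]
gripper_width: 0.0673
```

```bash
python3 -c "
from h import *
import pickle
st()
from plant import r
c=shot('scene','s9',cp=(.10,0,.05),w=40)
pickle.dump(c,open('rel3.pkl','wb'))
for n in('scene','sq2','rel2','rel3'):print(n,jawx(pickle.load(open(n+'.pkl','rb'))))
"
```

```text
t 15.00 cl [  0.5  -0.7 139.3] w 67.3 front 34.1 back -33.2 Fe 0.6 Fy -0.2 Fz -0.4
scene (148, array([186. ,  -5. ,  64.7]), array([172.2, 186. , 196.1]))
sq2 (148, array([176. ,  -4.6,  65.6]), array([162.5, 176. , 186.4]))
rel2 (152, array([177. ,  -5. ,  65.7]), array([162.4, 177. , 187.6]))
rel3 (144, array([170.7,  -4.9,  65.9]), array([161.9, 170.7, 181.5]))
```

View pics/s9.png

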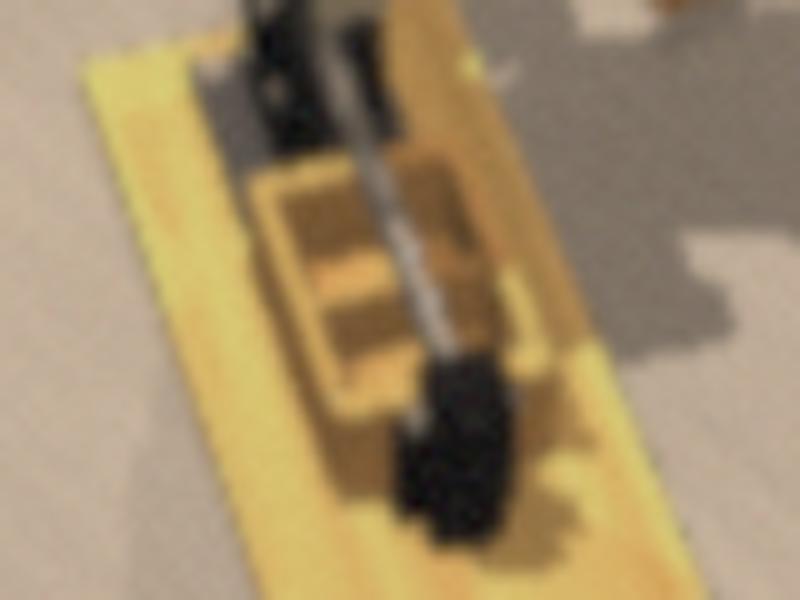

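The jaw moved about 3, 6 and 6 mm over the three strokes, and force rose at the end of stroke 3, so the bar is on the 0.036 tooth. For the last stroke I pull in small steps and compare forces.

Request:
apply_moves(slide=[[0,0.02,0],[0,0,0],[0,0,0]], turn=[[0,0,0],[0,0,0],[0,0,0]], jaw=[0.23,0.23,0.23])

```text
time_s: 15.35
tcp_pos: [0.575, -0.0398, 0.1394]
eef_rot: [-180.0, 0.0, -22.7]
contact_force: [0.5, 2.8, -0.8]
gripper_width: 0.0675
```

```bash
cat >> h.py <<'E'
def st2():
    st()
    from plant import r
    s=r.get_state();a=np.radians(YAW);M=s['moment'];print('M',(-M[0]*np.sin(a)+M[1]*np.cos(a)).round(3),(M[0]*np.cos(a)+M[1]*np.sin(a)).round(3))
E
python3 -c "
from h import *
st2()"
```

```text
t 15.35 cl [ -1.4  -0.9 139.4] w 67.5 front 32.4 back -35.2 Fe 2.8 Fy 0.6 Fz -0.8
M -0.668 0.488
```

Request:
apply_moves(slide=[[0,0.02,0],[0,0,0],[0,0,0]], turn=[[0,0,0],[0,0,0],[0,0,0]], jaw=[0.23,0.23,0.23])

```text
time_s: 15.65
tcp_pos: [0.5744, -0.0416, 0.1397]
eef_rot: [-180.0, -0.0, -22.7]
contact_force: [-1.2, 3.5, 0.3]
gripper_width: 0.0673
```

```bash
python3 -c "
from h import *
st2()"
```

```text
t 15.65 cl [ -3.3  -1.1 139.7] w 67.3 front 30.4 back -36.9 Fe 2.8 Fy 2.5 Fz 0.3
M -1.0 0.801
```

Request:
apply_moves(slide=[[0,0.02,0],[0,0,0],[0,0,0]], turn=[[0,0,0],[0,0,0],[0,0,0]], jaw=[0.23,0.23,0.23])

```text
time_s: 15.95
tcp_pos: [0.5739, -0.0435, 0.1398]
eef_rot: [-180.0, -0.0, -22.6]
contact_force: [-0.1, 4.6, 2.9]
gripper_width: 0.0675
```

```bash
python3 -c "
from h import *
st2()"
```

```text
t 15.95 cl [ -5.2  -1.3 139.8] w 67.5 front 28.6 back -38.9 Fe 4.2 Fy 1.8 Fz 2.9
M -1.237 0.713
```

Request:
apply_moves(slide=[[0,0.02,0],[0,0,0],[0,0,0]], turn=[[0,0,0],[0,0,0],[0,0,0]], jaw=[0.23,0.23,0.23])

```text
time_s: 16.25
tcp_pos: [0.5734, -0.0453, 0.1399]
eef_rot: [-180.0, -0.0, -22.6]
contact_force: [1.3, 4.5, 2.5]
gripper_width: 0.0674
```

```bash
python3 -c "
from h import *
st2()"
```

```text
t 16.25 cl [ -7.   -1.5 139.9] w 67.4 front 26.7 back -40.7 Fe 4.6 Fy 0.5 Fz 2.5
M -1.473 0.442
```

Request:
apply_moves(slide=[[0,0.02,0],[0,0,0],[0,0,0]], turn=[[0,0,0],[0,0,0],[0,0,0]], jaw=[0.23,0.23,0.23])

```text
time_s: 16.55
tcp_pos: [0.5729, -0.0468, 0.1399]
eef_rot: [-179.9, -0.1, -22.6]
contact_force: [2.1, 6.3, 3.5]
gripper_width: 0.0676
```

```bash
python3 -c "
from h import *
st2()"
```

```text
t 16.55 cl [ -8.6  -1.6 139.9] w 67.6 front 25.2 back -42.4 Fe 6.6 Fy 0.4 Fz 3.5
M -2.197 0.511
```

Request:
apply_moves(slide=[[0,0.01,0],[0,0,0],[0,0,0]], turn=[[0,0,0],[0,0,0],[0,0,0]], jaw=[0.23,0.23,0.23])

```text
time_s: 16.85
tcp_pos: [0.5726, -0.0475, 0.1401]
eef_rot: [-179.9, -0.1, -22.6]
contact_force: [0.3, 7.3, 3.9]
gripper_width: 0.0675
```

```bash
python3 -c "
from h import *
st2()"
```

```text
t 16.85 cl [ -9.4  -1.6 140.1] w 67.5 front 24.4 back -43.2 Fe 6.9 Fy 2.5 Fz 3.9
M -2.476 0.788
```

Request:
apply_moves(slide=[[0,0.01,0],[0,0,0],[0,0,0]], turn=[[0,0,0],[0,0,0],[0,0,0]], jaw=[0.23,0.23,0.23])

```text
time_s: 17.15
tcp_pos: [0.5723, -0.0483, 0.1402]
eef_rot: [-179.9, -0.1, -22.6]
contact_force: [0.5, 7.6, 4.4]
gripper_width: 0.0676
```

```bash
python3 -c "
from h import *
st2()
import pickle
from plant import r
pickle.dump(r.capture('scene'),open('f1.pkl','wb'))
print(jawx(pickle.load(open('f1.pkl','rb'))))"
```

```text
t 17.15 cl [-10.2  -1.6 140.2] w 67.6 front 23.6 back -44.1 Fe 7.2 Fy 2.4 Fz 4.4
M -2.774 0.991
(141, array([170.5,  -4.9,  66.7]), array([162. , 170.5, 180.6]))
```

Request:
apply_moves(slide=[[0,0.02,0],[0,0,0],[0,0,0]], turn=[[0,0,0],[0,0,0],[0,0,0]], jaw=[0.23,0.23,0.23])

```text
time_s: 17.5
tcp_pos: [0.5718, -0.0499, 0.1403]
eef_rot: [-179.9, -0.1, -22.6]
contact_force: [1.1, 8.4, 6.0]
gripper_width: 0.0671
```

```bash
python3 -c "
from h import *
st2()"
```

```text
t 17.50 cl [-12.   -1.8 140.3] w 67.1 front 21.6 back -45.5 Fe 8.2 Fy 2.2 Fz 6.0
M -3.107 1.119
```

Request:
apply_moves(slide=[[0,0.01,0],[0,0,0],[0,0,0]], turn=[[0,0,0],[0,0,0],[0,0,0]], jaw=[0.23,0.23,0.23])

```text
time_s: 17.8
tcp_pos: [0.5715, -0.0507, 0.1404]
eef_rot: [-179.9, -0.1, -22.6]
contact_force: [1.1, 9.3, 5.2]
gripper_width: 0.0676
```

```bash
python3 -c "
from h import *
st2()"
```

```text
t 17.80 cl [-12.8  -1.8 140.4] w 67.6 front 21.0 back -46.6 Fe 9.0 Fy 2.5 Fz 5.2
M -3.497 1.258
```

Request:
apply_moves(slide=[[0,0.01,0],[0,0,0],[0,0,0]], turn=[[0,0,0],[0,0,0],[0,0,0]], jaw=[0.23,0.23,0.23])

```text
time_s: 18.1
tcp_pos: [0.5712, -0.0515, 0.1405]
eef_rot: [-179.8, -0.1, -22.6]
contact_force: [0.6, 9.7, 6.4]
gripper_width: 0.067
```

```bash
python3 -c "
from h import *
st2()
import pickle
from plant import r
pickle.dump(r.capture('scene'),open('f2.pkl','wb'))
print(jawx(pickle.load(open('f2.pkl','rb'))))"
```

```text
t 18.10 cl [-13.6  -1.8 140.5] w 67.0 front 19.9 back -47.1 Fe 9.2 Fy 3.1 Fz 6.4
M -3.606 1.417
(139, array([169.2,  -4.8,  66.9]), array([162.3, 169.2, 180. ]))
```

```bash
cat >> h.py <<'E'
def jshift(ref,c):
    # subpixel shift of the far jaw template along the clamp axis, mm
    a=proj(ref,cl2w(.17,0,.06))[0];b=proj(ref,cl2w(.16,0,.06))[0];u=(b-a)/10
    A=ref['pixels'].mean(-1).astype(np.float32);B=c['pixels'].mean(-1).astype(np.float32)
    k=8
    A=cv2.GaussianBlur(A,(0,0),.8);B=cv2.GaussianBlur(B,(0,0),.8)
    x,y=int(a[0]),int(a[1]);best=[]
    T=A[y-2:y+20,x-12:x+14]  # lower half of jaw incl. outline on the board
    gx,gy=np.meshgrid(np.arange(x-12,x+14),np.arange(y-2,y+20))
    ss=np.arange(-2,10,.1);e=[]
    # use only dark jaw + outline pixels
    m=cv2.dilate((T<60).astype(np.uint8),np.ones((3,3)))>0
    for s in ss:
        W=cv2.remap(B,(gx+u[0]*s).astype(np.float32),(gy+u[1]*s).astype(np.float32),cv2.INTER_CUBIC)
        e.append(((W-T)[m]**2).mean())
    i=int(np.argmin(e)); return ss[i].round(2),round(float(min(e)),1),u.round(3),int(m.sum())
E
python3 -c "
from h import *
import pickle
L=lambda n:pickle.load(open(n+'.pkl','rb'))
r2,r3=L('rel2'),L('rel3')
print('rel2->rel3',jshift(r2,r3)); 
for n in('f1','f2'):print(n,'from rel3',jshift(r3,L(n)),'from rel2',jshift(r2,L(n)))
print('start->rel2',jshift(L('scene'),r2),'sq2',jshift(r2,L('sq2')))
"
```

```text
rel2->rel3 (np.float64(6.4), 5.5, array([-0.1  , -0.252]), 172)
f1 from rel3 (np.float64(0.6), 2.7, array([-0.1  , -0.252]), 154) from rel2 (np.float64(7.3), 7.3, array([-0.1  , -0.252]), 172)
f2 from rel3 (np.float64(1.0), 4.6, array([-0.1  , -0.252]), 154) from rel2 (np.float64(7.6), 7.9, array([-0.1  , -0.252]), 172)
start->rel2 (np.float64(9.0), 30.6, array([-0.1  , -0.252]), 195) sq2 (np.float64(0.7), 3.1, array([-0.1  , -0.252]), 172)
```

Request:
apply_moves(slide=[[0,0.01,0],[0,0.01,0],[0,0,0],[0,0,0]], turn=[[0,0,0],[0,0,0],[0,0,0],[0,0,0]], jaw=[0.23,0.23,0.23,0.23])

```text
time_s: 18.55
tcp_pos: [0.5706, -0.053, 0.1407]
eef_rot: [-179.8, -0.1, -22.6]
contact_force: [0.2, 11.5, 7.4]
gripper_width: 0.0676
```

```bash
cat >> h.py <<'E'
def avg(n=6):
    from plant import r
    cs=[];F=[]
    for i in range(n):
        cs.append(r.capture('scene'));st()
    c=dict(cs[0]);c['pixels']=np.mean([k['pixels'].astype(float) for k in cs],0);return c
E
python3 -c "
from h import *
import pickle
st2()
L=lambda n:pickle.load(open(n+'.pkl','rb'))
c=avg();pickle.dump(c,open('f3.pkl','wb'))
for n in('rel2','rel3','sq2'):print(n,jshift(L(n),c))
"
```

```text
t 18.55 cl [-15.3  -1.8 140.7] w 67.6 front 18.5 back -49.0 Fe 10.7 Fy 4.2 Fz 7.4
M -4.183 1.712
t 18.60 cl [-15.3  -1.8 140.6] w 67.7 front 18.6 back -49.1 Fe 11.3 Fy 4.1 Fz 6.7
t 18.65 cl [-15.2  -1.8 140.7] w 67.6 front 18.5 back -49.0 Fe 11.1 Fy 5.1 Fz 7.4
t 18.70 cl [-15.3  -1.8 140.7] w 67.4 front 18.4 back -49.0 Fe 10.9 Fy 4.0 Fz 7.0
t 18.75 cl [-15.2  -1.8 140.7] w 67.6 front 18.6 back -49.1 Fe 11.0 Fy 4.8 Fz 8.6
t 18.80 cl [-15.2  -1.8 140.7] w 67.6 front 18.6 back -49.0 Fe 11.5 Fy 3.8 Fz 8.0
t 18.85 cl [-15.3  -1.8 140.6] w 67.6 front 18.6 back -49.1 Fe 10.7 Fy 4.2 Fz 6.8
rel2 (np.float64(7.7), 9.1, array([-0.1  , -0.252]), 172)
rel3 (np.float64(1.1), 4.7, array([-0.1  , -0.252]), 154)
sq2 (np.float64(6.8), 10.4, array([-0.1  , -0.252]), 165)
```

```bash
python3 -c "
from h import *
import pickle
L=lambda n:pickle.load(open(n+'.pkl','rb'))
o=[]
for n in('rel3','f3'):
    c=L(n);a=proj(c,cl2w(.165,0,.06))[0].astype(int);print(a)
    q=np.clip(c['pixels'][a[1]-25:a[1]+25,a[0]-16:a[0]+17]*1.6,0,255).astype(np.uint8);o.append(cv2.resize(q,(396,600),interpolation=cv2.INTER_NEAREST))
cv2.imwrite('pics/cmp.png',np.hstack(o))
"
```

```text
[269 229]
[269 229]
```

View pics/cmp.png

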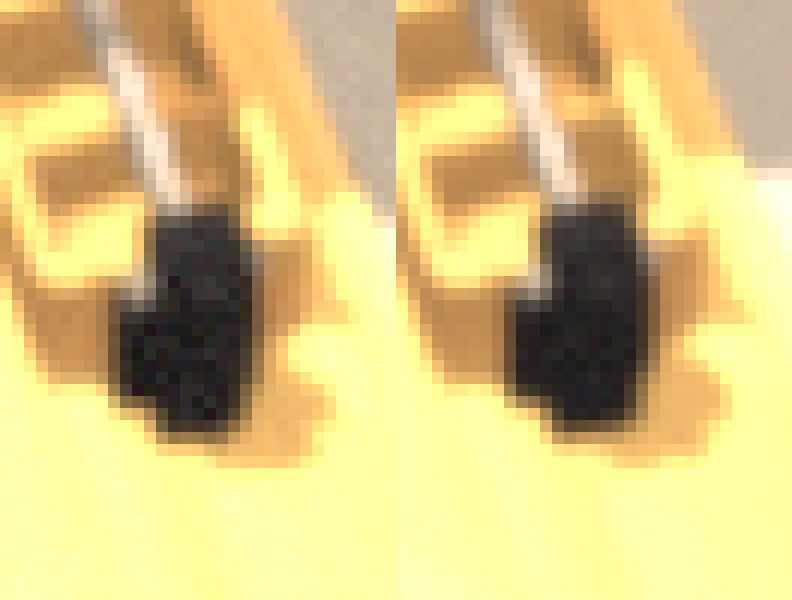

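```bash
cat > js.py <<'E'
from h import *
import pickle
L=lambda n:pickle.load(open(n+'.pkl','rb'))
def js(ref,c,box):
    a=proj(ref,cl2w(.175,0,.03))[0];b=proj(ref,cl2w(.165,0,.03))[0];u=(b-a)/10
    A=ref['pixels'].mean(-1).astype(np.float32);B=c['pixels'].mean(-1).astype(np.float32)
    A=cv2.GaussianBlur(A,(0,0),.7);B=cv2.GaussianBlur(B,(0,0),.7)
    x0,x1,y0,y1=box;gx,gy=np.meshgrid(np.arange(x0,x1),np.arange(y0,y1))
    ss=np.arange(-3,10,.05)
    e=[((cv2.remap(B,(gx+u[0]*s).astype(np.float32),(gy+u[1]*s).astype(np.float32),cv2.INTER_CUBIC)-A[y0:y1,x0:x1])**2).mean() for s in ss]
    return round(float(ss[int(np.argmin(e))]),2)
def rep(names):
    for ref in('rel2','sq2','rel3'):
        dy={'rel2':1,'sq2':1,'rel3':0}[ref]
        for nm,box in(('bot',(267,273,236,244)),('bl',(261,273,232,244)),('all',(260,276,226,244))):
            x0,x1,y0,y1=box;print(ref,nm,[(n,js(L(ref),L(n),(x0,x1,y0+dy,y1+dy))) for n in names])
if __name__=='__main__': rep(['rel2','sq2','rel3','f1','f2','f3'])
E
python3 js.py
```

```text
rel2 bot [('rel2', -0.05), ('sq2', 0.8), ('rel3', 6.55), ('f1', 7.15), ('f2', 7.55), ('f3', 7.8)]
rel2 bl [('rel2', -0.05), ('sq2', 0.7), ('rel3', 6.5), ('f1', 7.15), ('f2', 7.45), ('f3', 7.75)]
rel2 all [('rel2', -0.05), ('sq2', 0.45), ('rel3', 6.15), ('f1', 6.65), ('f2', 7.05), ('f3', 7.3)]
sq2 bot [('rel2', -0.65), ('sq2', -0.05), ('rel3', 5.4), ('f1', 6.3), ('f2', 6.8), ('f3', 7.15)]
sq2 bl [('rel2', -0.75), ('sq2', -0.05), ('rel3', 5.3), ('f1', 6.2), ('f2', 6.8), ('f3', 6.8)]
sq2 all [('rel2', -0.45), ('sq2', -0.05), ('rel3', 5.25), ('f1', 5.85), ('f2', 6.2), ('f3', 6.5)]
rel3 bot [('rel2', -3.0), ('sq2', -3.0), ('rel3', -0.05), ('f1', 0.5), ('f2', 0.85), ('f3', 1.15)]
rel3 bl [('rel2', -3.0), ('sq2', -3.0), ('rel3', -0.05), ('f1', 0.45), ('f2', 0.85), ('f3', 1.15)]
rel3 all [('rel2', -3.0), ('sq2', -3.0), ('rel3', -0.05), ('f1', 0.35), ('f2', 0.7), ('f3', 0.85)]
```

Request:
apply_moves(slide=[[0,0.01,0],[0,0.005,0],[0,0,0],[0,0,0]], turn=[[0,0,0],[0,0,0],[0,0,0],[0,0,0]], jaw=[0.23,0.23,0.23,0.23])

```text
time_s: 19.25
tcp_pos: [0.5701, -0.0542, 0.1407]
eef_rot: [-179.8, -0.2, -22.6]
contact_force: [-0.5, 14.0, 7.6]
gripper_width: 0.0677
```

```bash
python3 -c "
from h import *
import pickle
st2()
c=avg();pickle.dump(c,open('f4.pkl','wb'))
from js import *
rep(['rel3','f3','f4'])
"
```

```text
t 19.25 cl [-16.5  -1.8 140.7] w 67.7 front 17.3 back -50.3 Fe 12.8 Fy 5.8 Fz 7.6
M -4.515 1.964
t 19.30 cl [-16.5  -1.8 140.7] w 67.4 front 17.2 back -50.2 Fe 12.1 Fy 4.2 Fz 7.6
t 19.35 cl [-16.5  -1.9 140.8] w 67.8 front 17.4 back -50.4 Fe 11.7 Fy 5.1 Fz 8.9
t 19.40 cl [-16.5  -1.9 140.8] w 67.5 front 17.3 back -50.3 Fe 12.5 Fy 4.7 Fz 7.0
t 19.45 cl [-16.5  -1.8 140.8] w 67.6 front 17.3 back -50.3 Fe 11.7 Fy 4.7 Fz 7.7
t 19.50 cl [-16.5  -1.9 140.7] w 67.8 front 17.4 back -50.4 Fe 12.1 Fy 5.2 Fz 9.5
t 19.55 cl [-16.5  -1.8 140.7] w 67.6 front 17.3 back -50.3 Fe 12.1 Fy 6.3 Fz 8.1
rel2 bot [('rel3', 6.55), ('f3', 7.8), ('f4', 7.8)]
rel2 bl [('rel3', 6.5), ('f3', 7.75), ('f4', 7.75)]
rel2 all [('rel3', 6.15), ('f3', 7.3), ('f4', 7.45)]
sq2 bot [('rel3', 5.4), ('f3', 7.15), ('f4', 7.15)]
sq2 bl [('rel3', 5.3), ('f3', 6.8), ('f4', 6.8)]
sq2 all [('rel3', 5.25), ('f3', 6.5), ('f4', 6.5)]
rel3 bot [('rel3', -0.05), ('f3', 1.15), ('f4', 1.2)]
rel3 bl [('rel3', -0.05), ('f3', 1.15), ('f4', 1.15)]
rel3 all [('rel3', -0.05), ('f3', 0.85), ('f4', 0.85)]
```

Request:
apply_moves(slide=[[0,0.009,0],[0,0,0],[0,0,0],[0,0,0]], turn=[[0,0,0],[0,0,0],[0,0,0],[0,0,0]], jaw=[0.23,0.23,0.23,0.23])

```text
time_s: 19.95
tcp_pos: [0.5699, -0.0549, 0.1408]
eef_rot: [-179.8, -0.2, -22.6]
contact_force: [-0.6, 13.4, 8.9]
gripper_width: 0.0674
```

```bash
python3 -c "
from h import *
import pickle
st2()
c=avg(10);pickle.dump(c,open('f5.pkl','wb'))
from js import *
rep(['rel3','f3','f4','f5'])
cv2.imwrite('pics/s10.png',cv2.resize(c['pixels'][130:280,190:390].astype(np.uint8),(800,600),interpolation=cv2.INTER_CUBIC))
"
```

```text
t 19.95 cl [-17.3  -1.9 140.8] w 67.4 front 16.4 back -51.0 Fe 12.1 Fy 5.7 Fz 8.9
M -4.655 2.042
t 20.00 cl [-17.3  -1.9 140.8] w 67.6 front 16.5 back -51.1 Fe 12.7 Fy 5.4 Fz 8.5
t 20.05 cl [-17.3  -1.8 140.8] w 67.4 front 16.4 back -51.0 Fe 12.5 Fy 5.5 Fz 7.0
t 20.10 cl [-17.3  -1.9 140.8] w 67.8 front 16.6 back -51.2 Fe 12.5 Fy 6.6 Fz 8.2
t 20.15 cl [-17.3  -1.9 140.8] w 67.9 front 16.7 back -51.2 Fe 12.2 Fy 6.1 Fz 8.6
t 20.20 cl [-17.3  -1.9 140.8] w 67.3 front 16.4 back -51.0 Fe 12.9 Fy 6.2 Fz 8.3
t 20.25 cl [-17.3  -1.9 140.8] w 67.5 front 16.4 back -51.0 Fe 12.9 Fy 5.7 Fz 8.2
t 20.30 cl [-17.3  -1.9 140.8] w 67.7 front 16.6 back -51.2 Fe 13.0 Fy 5.4 Fz 8.5
t 20.35 cl [-17.3  -1.9 140.8] w 67.4 front 16.4 back -51.0 Fe 12.0 Fy 5.3 Fz 9.2
t 20.40 cl [-17.3  -1.9 140.8] w 67.5 front 16.5 back -51.0 Fe 11.9 Fy 4.7 Fz 8.8
t 20.45 cl [-17.3  -1.9 140.8] w 67.6 front 16.5 back -51.1 Fe 12.9 Fy 5.5 Fz 8.9
rel2 bot [('rel3', 6.55), ('f3', 7.8), ('f4', 7.8), ('f5', 8.1)]
rel2 bl [('rel3', 6.5), ('f3', 7.75), ('f4', 7.75), ('f5', 7.8)]
rel2 all [('rel3', 6.15), ('f3', 7.3), ('f4', 7.45), ('f5', 7.45)]
sq2 bot [('rel3', 5.4), ('f3', 7.15), ('f4', 7.15), ('f5', 7.3)]
sq2 bl [('rel3', 5.3), ('f3', 6.8), ('f4', 6.8), ('f5', 7.15)]
sq2 all [('rel3', 5.25), ('f3', 6.5), ('f4', 6.5), ('f5', 6.8)]
rel3 bot [('rel3', -0.05), ('f3', 1.15), ('f4', 1.2), ('f5', 1.45)]
rel3 bl [('rel3', -0.05), ('f3', 1.15), ('f4', 1.15), ('f5', 1.45)]
rel3 all [('rel3', -0.05), ('f3', 0.85), ('f4', 0.85), ('f5', 1.15)]
```

View pics/s10.png

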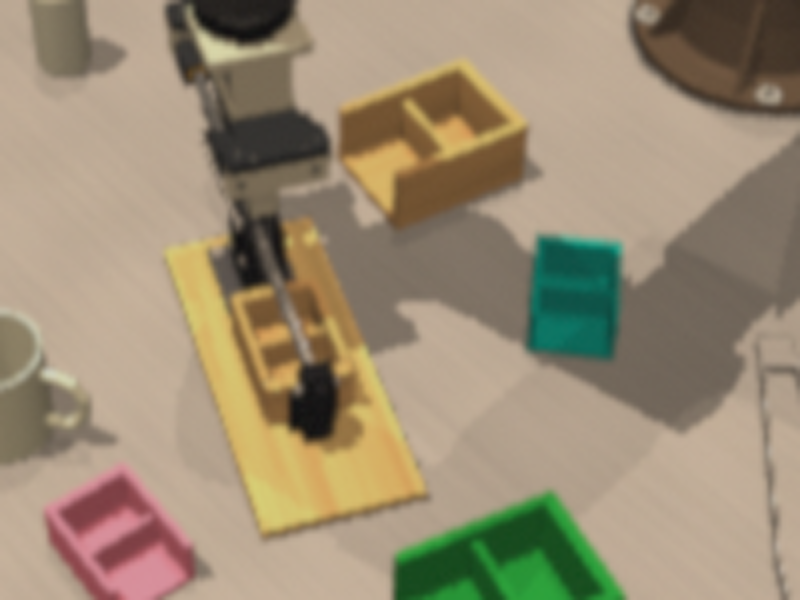

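Request:
apply_moves(slide=[[0,0.008,0],[0,0.007,0],[0,0,0],[0,0,0],[0,0,0]], turn=[[0,0,0],[0,0,0],[0,0,0],[0,0,0],[0,0,0]], jaw=[0.23,0.23,0.23,0.23,0.23])

```text
time_s: 20.95
tcp_pos: [0.5694, -0.0561, 0.1409]
eef_rot: [-179.8, -0.2, -22.6]
contact_force: [0.7, 14.7, 8.7]
gripper_width: 0.0674
```

```bash
python3 -c "
from h import *
import pickle
st2()
c=avg(10);pickle.dump(c,open('f6.pkl','wb'))
from js import *
rep(['rel3','f3','f4','f5','f6'])
"
```

```text
t 20.95 cl [-18.6  -1.9 140.9] w 67.4 front 15.1 back -52.3 Fe 13.8 Fy 4.9 Fz 8.7
M -5.07 2.245
t 21.00 cl [-18.6  -1.9 140.9] w 67.6 front 15.2 back -52.4 Fe 12.9 Fy 4.9 Fz 8.5
t 21.05 cl [-18.6  -1.9 140.9] w 67.0 front 15.0 back -52.1 Fe 12.9 Fy 5.0 Fz 9.2
t 21.10 cl [-18.5  -1.9 140.9] w 67.5 front 15.2 back -52.3 Fe 13.6 Fy 5.2 Fz 9.5
t 21.15 cl [-18.6  -1.9 140.9] w 67.7 front 15.3 back -52.4 Fe 13.3 Fy 5.6 Fz 9.0
t 21.20 cl [-18.6  -1.9 140.9] w 67.5 front 15.2 back -52.3 Fe 13.3 Fy 6.1 Fz 9.8
t 21.25 cl [-18.6  -1.9 140.9] w 67.5 front 15.2 back -52.3 Fe 13.6 Fy 6.0 Fz 9.1
t 21.30 cl [-18.6  -1.9 140.9] w 67.5 front 15.2 back -52.3 Fe 13.1 Fy 5.5 Fz 9.5
t 21.35 cl [-18.6  -1.9 140.9] w 67.3 front 15.1 back -52.2 Fe 14.0 Fy 6.0 Fz 8.9
t 21.40 cl [-18.6  -1.9 140.9] w 67.8 front 15.3 back -52.5 Fe 13.1 Fy 5.1 Fz 9.4
t 21.45 cl [-18.6  -1.9 140.9] w 67.7 front 15.3 back -52.4 Fe 13.3 Fy 5.5 Fz 8.7
rel2 bot [('rel3', 6.55), ('f3', 7.8), ('f4', 7.8), ('f5', 8.1), ('f6', 8.15)]
rel2 bl [('rel3', 6.5), ('f3', 7.75), ('f4', 7.75), ('f5', 7.8), ('f6', 8.1)]
rel2 all [('rel3', 6.15), ('f3', 7.3), ('f4', 7.45), ('f5', 7.45), ('f6', 7.65)]
sq2 bot [('rel3', 5.4), ('f3', 7.15), ('f4', 7.15), ('f5', 7.3), ('f6', 7.45)]
sq2 bl [('rel3', 5.3), ('f3', 6.8), ('f4', 6.8), ('f5', 7.15), ('f6', 7.45)]
sq2 all [('rel3', 5.25), ('f3', 6.5), ('f4', 6.5), ('f5', 6.8), ('f6', 7.05)]
rel3 bot [('rel3', -0.05), ('f3', 1.15), ('f4', 1.2), ('f5', 1.45), ('f6', 1.75)]
rel3 bl [('rel3', -0.05), ('f3', 1.15), ('f4', 1.15), ('f5', 1.45), ('f6', 1.8)]
rel3 all [('rel3', -0.05), ('f3', 0.85), ('f4', 0.85), ('f5', 1.15), ('f6', 1.35)]
```

Request:
apply_moves(slide=[[0,0.005,0],[0,0,0],[0,0,0],[0,0,0],[0,0,0]], turn=[[0,0,0],[0,0,0],[0,0,0],[0,0,0],[0,0,0]], jaw=[0.23,0.23,0.23,0.23,0.23])

```text
time_s: 21.95
tcp_pos: [0.5692, -0.0565, 0.1409]
eef_rot: [-179.8, -0.2, -22.6]
contact_force: [-0.2, 15.8, 8.9]
gripper_width: 0.0673
```

```bash
python3 -c "
from h import *
import pickle
st2()
c=avg(6);pickle.dump(c,open('f7.pkl','wb'))
from js import *
rep(['f6','f7'])
cv2.imwrite('pics/s11.png',cv2.resize(c['pixels'][130:280,190:390].astype(np.uint8),(800,600),interpolation=cv2.INTER_CUBIC))
"
```

```text
t 21.95 cl [-19.   -1.9 140.9] w 67.3 front 14.7 back -52.7 Fe 14.6 Fy 6.2 Fz 8.9
M -5.12 2.194
t 22.00 cl [-19.   -1.9 140.9] w 67.5 front 14.8 back -52.7 Fe 13.7 Fy 5.8 Fz 8.4
t 22.05 cl [-19.   -1.9 140.9] w 67.3 front 14.7 back -52.6 Fe 12.6 Fy 6.3 Fz 8.8
t 22.10 cl [-19.   -1.9 140.9] w 67.5 front 14.8 back -52.8 Fe 13.5 Fy 6.3 Fz 9.4
t 22.15 cl [-19.   -1.9 140.9] w 67.8 front 14.9 back -52.9 Fe 13.8 Fy 5.7 Fz 9.8
t 22.20 cl [-19.   -1.9 140.9] w 67.6 front 14.8 back -52.8 Fe 13.8 Fy 6.4 Fz 8.3
t 22.25 cl [-19.   -1.9 140.9] w 67.2 front 14.6 back -52.5 Fe 14.1 Fy 5.4 Fz 8.9
rel2 bot [('f6', 8.15), ('f7', 8.15)]
rel2 bl [('f6', 8.1), ('f7', 8.15)]
rel2 all [('f6', 7.65), ('f7', 7.8)]
sq2 bot [('f6', 7.45), ('f7', 7.55)]
sq2 bl [('f6', 7.45), ('f7', 7.45)]
sq2 all [('f6', 7.05), ('f7', 7.05)]
rel3 bot [('f6', 1.75), ('f7', 1.75)]
rel3 bl [('f6', 1.8), ('f7', 1.95)]
rel3 all [('f6', 1.35), ('f7', 1.35)]
```

View pics/s11.png

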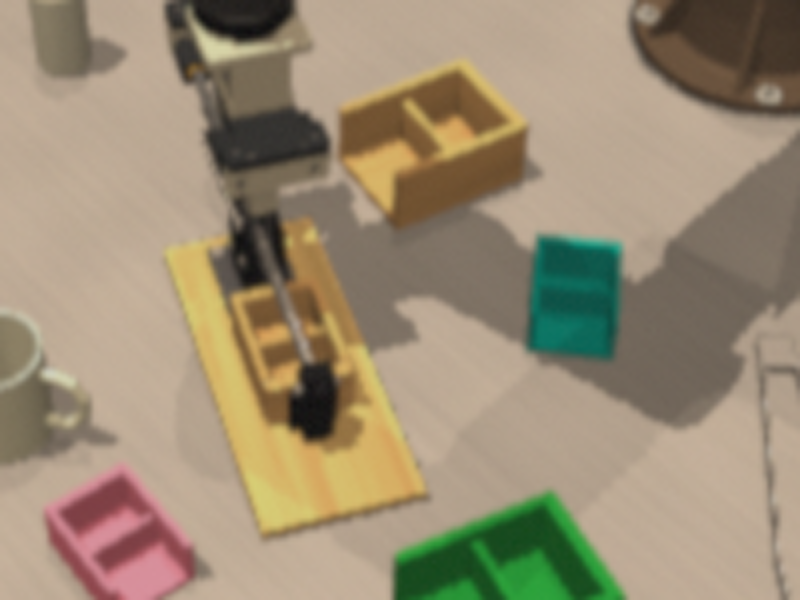

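The picture shows the joint closed, with the far jaw at (315,400) against the panel, and the bystanders in view unmoved. The estimates put the pressure around 15–24 N, so I'm handing in.

```bash
python3 -c "
from plant import r
print(r.close_job())"
```

```text
the job is handed in; nothing more can be done
None
```

The clamp is closed on the glued panel and the trigger is still held squeezed, but the pressure is an estimate near 20 N, not a direct reading. I handed the job in at about 22 s.

- **Lever:** I pressed the pawl lever to its stop. After I let go, the camera put the tab at about 99 mm, so it stayed down by itself.
- **Pumping:** I gave three full trigger strokes. The jaw moved about 3, 6 and 6 mm, which puts the bar on the 0.036 tooth. I then made a slow partial fourth squeeze and held it. The pull came from one finger on the trigger; the other never touched the grip.
- **Pressure:** The trigger force at the end was steady at about 13.7 N, but the ways of turning that into pad pressure disagreed:

| Method | Pad pressure |
|---|---|
| One-third rule on the trigger force | about 21 N |
| Torque estimate | about 15 N |
| Trigger angle | about 22–25 N |
| Jaw shift in the pictures | about 13–16 N (1.3–1.6 mm squash) |

  The picture measurement is coarse, at under 0.3 pixel per mm. All four are well below the 35 N at which the wood starts to crush.
- **Surroundings:** In the last picture the joint looks closed. The bottle, mug and tongs look unmoved as far as they are in view; I did not measure them, and the caddy was never touched by hand.

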